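# Load the incubation carrier with the culture dish turned lid down

## Task

Finish loading the incubation carrier: turn the culture dish over so that it lies upside down, lid underneath, flat on the carrier's raised seat between its four studs, and stand the sample cup that is beside the carrier upright in the carrier's free walled cell, leaving the cup in the other cell as it is. The small slotted stand can hold the dish on its edge while you change your grip. Lay the dish down gently, do not drop it, and leave the other things on the bench where they are.

Things in the scene. Friction and masses are not known exactly. Their poses are not given: they have to be found in the camera images.
- dish_mid (a point): centre of the closed round culture (Petri) dish: a flat disc of diameter 61 and thickness 16, clear with a coloured filling, 22 g; lid and base do not come apart. Its z axis is the disc's axis and points out of the lid. At the start it lies on the reading stand, lid up, sloping 25 degrees with the slope, its lid facing up and towards the stand's -x side. It may be gripped across its diameter (61 wide) or its thickness (16). All sizes in mm
- reading_stand: fixed aluminium stand with a sloped rest for the dish, 44 wide along its y, 70 long, rising 25 degrees towards its +x; two small studs on the rest's lower (-x) edge stop the dish from sliding. Origin at the middle of its 90x60 foot, on the bench. The middle of the rest's upper face lies 42 above the origin; the dish overhangs the rest by 8 on both y sides
- edge_stand: fixed aluminium stand with an upright slot that holds the dish on its edge: two parallel plates, 44 long along y, stand 19 apart along x, from 8 to 31 above the bench, with a flared mouth (29 wide) up to 39. Two bars across the floor cradle the disc. Origin at the middle of its 70x64x8 foot, on the bench
- slot_mid (a point): where the centre of the dish lies when it stands on its edge in the edge stand's slot: 39.6 above the bench, midway between the plates; x axis across the slot (along the dish's axis then), y along the slot, z up. The dish stands with 3 of play between the plates and may lean up to about 10 degrees; it sticks out 8 beyond the plates on both y sides
- carrier: fixed grey plastic incubation carrier, 86 along x by 260 along y (from -126 to 134); origin on the bench; floor 6 thick. Two walled cells side by side (inside 74x74, wall tops 29 above the bench) towards +y, an open-sided raised dish seat at the -y end. Nearest wall to the seat's centre is 65 away in +y
- cell_a (a point): middle of the floor of the free walled cell (the one farther from the dish seat), 6 above the bench; axes as the carrier's, z up. A fixed microscope 360 tall stands on the bench between the reading stand and the carrier (world x from 0.51 to 0.79 m, y from -0.13 to 0.09 m): keep clear of it on the way across
- cell_b (a point): middle of the floor of the walled cell next to the dish seat, in which a cup already stands, 6 above the bench; axes as the carrier's, z up
- dish_seat (a point): middle of the raised seat's top face, 31 above the bench; axes as the carrier's, z up. The seat is a post of diameter 40 with four arms 8 wide along the diagonals (45 degrees to the carrier's x and y), each ending in an upright stud of diameter 6 at 37 from the middle, its top 4 above the seat; the dish lies between the studs with 3.5 of play all round, and fingers pass beside the post between the studs on the x and y sides
- sample_cup_1_mid (a point): centre (half-way up) of the cup to be loaded: a closed round sample cup with a wider lid, diameter 60 at the body and 65 at the lid, 67 tall, 70 g, standing upright on the bench beside the dish-seat end of the carrier, so near that it may be in the way of fingers at the seat; z up. The contact body is a plain cylinder of diameter 60, 64 tall
- sample_cup_2_mid (a point): centre (half-way up) of the other sample cup, of the same size and weight, which stands in the cell next to the dish seat from the start, its top 73 above the bench
- tally_counter: bystander, leave alone: round grey hand tally counter 53x83x22 mm; origin at the middle of its underside
- forceps: bystander, leave alone: steel forceps lying flat, 128x18x8 mm; origin at the middle of its underside
- pen_1: bystander, leave alone: marker pen lying flat, 17x135x16 mm; origin at the middle of its underside
- stain_bottle_1: bystander, leave alone: dropper bottle, diameter 36, 102 tall mm; origin at the middle of its underside
- iodine_bottle: bystander, leave alone: dropper bottle, diameter 36, 100 tall mm; origin at the middle of its underside
- carton_2: bystander, leave alone: small carton 45x75x40 mm; origin at the middle of its underside
- timer: bystander, leave alone: small digital timer lying flat, 66x62x19 mm; origin at the middle of its underside

How it is judged:
By the outcome, as a careful person would: the job done as asked, in the order asked, and still so for the second after the job is handed in, with the robot touching nothing.
It also fails if it takes over 72 s, if anything falls off the work surface, if the arm or the gripper's body presses on something with over 40 N, if the wrist force passes 120 N, or if a joint passes its speed limit or range.

## Robot

A 7-joint arm with a two-finger parallel gripper is mounted at the origin on a cart in front of the work surface, level with it; the furniture and walls round the work are solid. World frame = base frame: x ahead of the robot, y to its left, z up, the work surface at z = 0. Lengths are in m, angles in rad, forces in N, time in s.
With the tool pointing down it reaches from about 0.4 to 0.875 m from the base axis. Payload 4.4 kg.
Tool frame: the origin (TCP) lies between the finger pads; the fingertips stand 11 mm ahead of it and the grasp point (between the pads) lies 8 mm behind it; z points along the fingers, y is the line along which they close (so a half turn about z gives the same grasp; the last joint's range is limited). The gripper opens to 85 mm and grips with 20 to 120 N. Pads are 22 mm wide; open, the fingers measure 114 mm over their backs; the gripper's body (76 mm by 85 mm) begins 54 mm behind the grasp point. The pads swing forward as they close: fully open they stand 13 mm farther back than shut.
Start: joints at [-1.363, 0.628, 0.038, 1.517, -0.027, 0.996, -0.02], TCP at [0.176, 0.626, 0.242] pointing down, gripper open.
Joint ranges: [-3.06, 3.06], [-0.37, 2.12], [-1.25, 1.32], [0.18, 2.47], [-1.1, 4.24], [0.23, 1.98], [-2.94, 2.94]. Speed limits (rad/s): [2.57, 2.57, 3.14, 3.14, 3.14, 3.14, 3.14].

## Interface

Orientations are given as [roll, pitch, yaw] about the fixed x, y, z axes, in that order (R = Rz(yaw) Ry(pitch) Rx(roll)).
In Python, from station import * gives the robot as it stands.
- The arm moves only by the shell command python3 -m inch 'ROWS' [OPENING] [FORCE]. ROWS is a JSON object of lists of equal length, an entry for each row: "translation": the shift along the tool's x, y, z in mm, a list of three; "dr": the turn, a rotation vector about the tool's x, y, z in degrees, a list of three. In form: {"translation": [[tx, ty, tz], ...], "dr": [[wx, wy, wz], ...]}. A call has 1 to 5 rows; each row shifts and turns the commanded pose from where the row before left it, along the tool's axes as they then stand; what a row does not reach is not made up. A row lasts 1/10 s, in which the tool goes at most 50 mm and 8.59 degrees, less where a joint would pass 70% of its speed; a pose out of reach is approached as far as the arm can. A call is refused whole if a number of a shift passes 50 or a number of a turn 8.59, either way. A call with a gripper value outside its range is refused whole. OPENING is the opening, from -1 (shut) to 1 (fully open), set as the call begins (- or left out, the last holds). The fingers move at their own pace and stop on an object; FORCE is the grip in N (left out, the last holds). Time passes only in rows, so rows that do not move let the fingers close. It gives the time, the measured TCP pose, the force, the opening and the grip force at its end, in the units of the state.
- sense(): the state, without advancing time (a new reading comes with each control period).
- capture(name): name is "scene" or "top" or "wrist"; returns a dict with "color" (420x560x3 uint8, blue, green, red), "intrinsics" (3x3 intrinsics, pixels), "pose" (4x4, takes a point from camera to world coordinates). Camera axes: x right, y up, looking along -z (the intrinsics and any distortion apply to the point x, -y, -z); pixel columns grow to the right and rows downward; lengths in m; the calibration is good to about 2 mm. The wrist camera is an equidistant fisheye: a pixel r from the principal point sees the ray r / f radians off the axis. A picture is of the moment at which its call begins. There is no depth.
- close_job(): hands the job in; it is judged then, once.
The state is a dict: "clock": time; "qpos": joint angles; "qvel": joint speeds; "joint_torque": joint torques, N m; "ee_pos": TCP position; "tool_rot": TCP orientation; "wrist_force": force on the tool from outside, world axes, zero at the start; "wrist_torque": the same for the moment, N m; "grip_width": finger opening in m; "grip_force": force on a finger pad.
Only numpy, scipy, OpenCV 4.12 (cv2) and the standard library are available. Lean on these libraries where they do the work, as an engineer would, in place of code of your own. Each camera call takes 0.05 s, during which the arm holds its last target. There are 200 camera calls.

## Working session

There is one attempt and no reset: what is moved stays moved. The work goes in short steps, Python scripts to look and compute and a shell command to move; the robot and the scene stay as the last step left them, time stands still between calls to the robot, and variables do not carry over. Pictures are saved under pics/ and viewed, at most 10 in all, crops included, and the job is handed in when it is done.

```bash
ls; mkdir -p pics; python3 - <<'E'
from station import *
import cv2,json
s=sense();print({k:(v if not hasattr(v,'tolist') else v.tolist()) for k,v in s.items()})
for n in("scene","top"):
    c=capture(n);cv2.imwrite(f"pics/{n}0.png",c["color"]);print(n,c["intrinsics"],c["pose"])
E
```

```text
pics
{'clock': 0.0, 'qpos': [-1.3627814438992374, 0.6293617661858143, 0.038435827546453784, 1.5183569726714456, -0.027035721615994466, 0.9962801974157515, -0.02001330800100185], 'qvel': [0.00022779210400415475, 0.0004004418339629745, 9.190659145872715e-05, 0.0010660780081547519, -0.0003497061623700051, -0.0004967201652669221, -0.0002510842825321054], 'joint_torque': [0.000321479628837551, -56.33962869644165, 1.2260302528738976, -19.344168305397034, 0.010865182557608932, 0.010309313947800547, -1.7219927030964755e-05], 'ee_pos': [0.17556175769630947, 0.6252248791501124, 0.2413823279590113], 'tool_rot': [-3.1397037240374392, -8.082597003244985e-06, 2.8677502186363903], 'wrist_force': [-0.07504447769529748, -0.6598450560933314, 0.7929390374876448], 'wrist_torque': [-0.02667208457681688, -0.015520187262528205, 0.03632159707848331], 'grip_force': 0.0, 'grip_width': 0.0853567784559053}
scene [[423.27555832   0.         287.6601688 ]
 [  0.         423.27555832 210.14055811]
 [  0.           0.           1.        ]] [[-0.47627951  0.48922192 -0.73062969 -0.38821704]
 [-0.87904377 -0.24509765  0.4089122   0.56468021]
 [ 0.02097319  0.83701198  0.54678247  0.76901314]
 [ 0.          0.          0.          1.        ]]
top [[435.11526474   0.         279.36927257]
 [  0.         435.11526474 211.58332503]
 [  0.           0.           1.        ]] [[-0.01357507  0.98059905 -0.19555365  0.29174832]
 [-0.99987171 -0.01164952  0.01099354  0.06125602]
 [ 0.00850215  0.1956778   0.98063138  1.39567534]
 [ 0.          0.          0.          1.        ]]
```

View pics/top0.png

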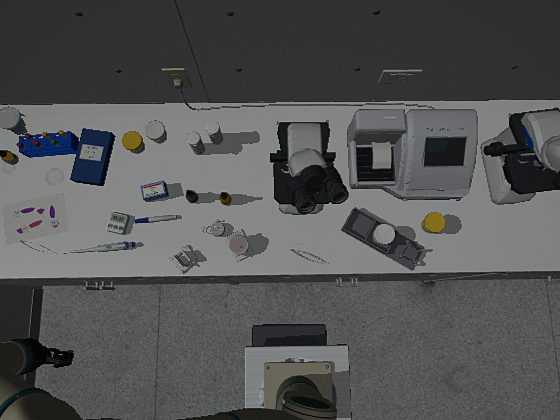

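View pics/scene0.png

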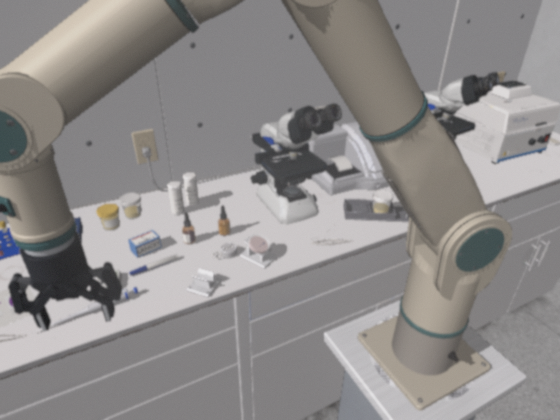

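```bash
cat > h.py <<'E'
from station import *
import numpy as np, cv2
from scipy.spatial.transform import Rotation as R
def ray(c,u,v):
    K=c["intrinsics"];d=np.array([(u-K[0,2])/K[0,0],-(v-K[1,2])/K[1,1],-1.])
    return c["pose"][:3,3],c["pose"][:3,:3]@d
def raywrist(c,u,v):
    K=c["intrinsics"];a=(u-K[0,2])/K[0,0];b=(v-K[1,2])/K[1,1];r=np.hypot(a,b)+1e-12
    d=np.array([np.sin(r)*a/r,-np.sin(r)*b/r,-np.cos(r)])
    return c["pose"][:3,3],c["pose"][:3,:3]@d
def onz(o,d,z): return o+d*(z-o[2])/d[2]
def proj(c,p,wrist=False):
    q=c["pose"][:3,:3].T@(np.asarray(p)-c["pose"][:3,3]);K=c["intrinsics"]
    x,y,z=q[0],-q[1],-q[2]
    if wrist:
        h=np.hypot(x,y)+1e-12;t=np.arctan2(h,z);x,y,z=x/h*t,y/h*t,1
    return np.array([K[0,0]*x/z+K[0,2],K[1,1]*y/z+K[1,2]])
def delta(pos,rot):
    """shift in the tool frame (mm) and rotvec (deg) from the present TCP to pos, rot matrix"""
    s=sense();T=R.from_euler('xyz',s["tool_rot"])
    return T.inv().apply(np.array(pos)-s["ee_pos"])*1e3,(T.inv()*R.from_matrix(rot)).as_rotvec(degrees=True)
def state():
    s=sense();T=R.from_euler('xyz',s["tool_rot"]).as_matrix()
    print("t",round(s["clock"],2),"p",np.round(np.array(s["ee_pos"])*1e3,1),"R",np.round(T,3).tolist(),"q",np.round(s["qpos"],2),"F",np.round(s["wrist_force"],1),"w",round(s["grip_width"]*1e3,1),round(s["grip_force"],1))
E
python3 - <<'E'
from h import *
c=capture("top");im=c["color"]
f=3.6
a=cv2.resize(im[208:288,140:275],None,fx=f,fy=f,interpolation=cv2.INTER_CUBIC)
b=cv2.resize(im[200:280,330:465],None,fx=f,fy=f,interpolation=cv2.INTER_CUBIC)
cv2.imwrite("pics/z1.png",np.vstack([a,b]))
for n,u,v,z in [("dish",238,244,.05),("edge",184,259,.02),("cup1",434,222,.067),("cup2",385,234,.073),("carrL",345,215,.03)]: print(n,np.round(onz(*ray(c,u,v),z),3))
E
```

```text
dish [0.459 0.176 0.05 ]
edge [0.417 0.348 0.02 ]
cup1 [ 0.518 -0.434  0.067]
cup2 [ 0.481 -0.277  0.073]
carrL [ 0.55  -0.164  0.03 ]
```

View pics/z1.png

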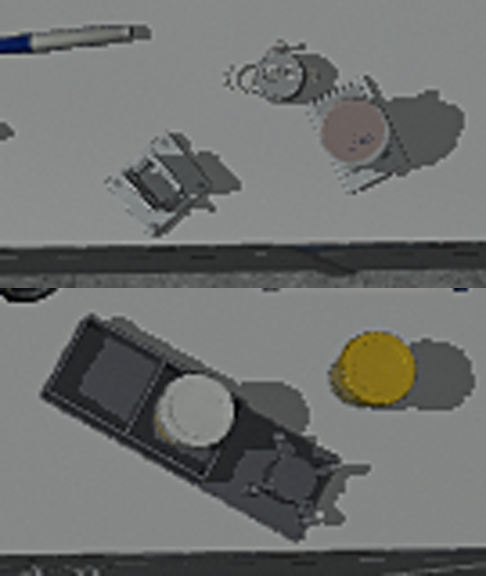

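```bash
python3 - <<'E'
from h import *
c=capture("top");px=lambda x,y,r0,c0:(c0+(x+.5)/3.6-.5,r0+(y+.5)/3.6-.5)
P={}
for n,x,y,z in [("cellA far-left",92,318,.029),("cellA near-left",43,396,.029),("near mid wall",133,436,.029),("far mid wall",168,360,.029),("cellB near right",207,480,.029),("seat post",292,478,.031),("stud far",280,440,.035),("stud right",328,478,.035),("stud near",317,518,.035),("stud left",253,490,.035),("cup1top",377,368,.067),("cup2top",197,409,.073),("end near",300,537,.006)]:
    u,v=px(x,y-288,200,330);P[n]=onz(*ray(c,u,v),z);print(n,np.round(P[n],3))
for n,x,y,z in [("dish",353,130,.05),("slotmid",155,185,.035)]:
    u,v=px(x,y,208,140);print(n,np.round(onz(*ray(c,u,v),z),3))
print(capture("wrist")["intrinsics"])
T=R.from_euler('xyz',sense()["tool_rot"]).as_matrix();s=sense();w=capture("wrist")["pose"]
print("cam in tool",np.round(T.T@(w[:3,3]-s["ee_pos"]),3),np.round(T.T@w[:3,:3],2).tolist())
print(delta([.44,.20,.26],T))
E
```

```text
cellA far-left [ 0.573 -0.198  0.029]
cellA near-left [ 0.503 -0.151  0.029]
near mid wall [ 0.467 -0.229  0.029]
far mid wall [ 0.534 -0.264  0.029]
cellB near right [ 0.427 -0.292  0.029]
seat post [ 0.428 -0.366  0.031]
stud far [ 0.461 -0.356  0.035]
stud right [ 0.427 -0.396  0.035]
stud near [ 0.393 -0.384  0.035]
stud left [ 0.418 -0.33   0.035]
cup1top [ 0.518 -0.435  0.067]
cup2top [ 0.484 -0.276  0.073]
end near [ 0.378 -0.377  0.006]
dish [0.46  0.177 0.05 ]
slotmid [0.416 0.349 0.035]
[[325.1922621    0.         275.98867646]
 [  0.         325.1922621  205.95126917]
 [  0.           0.           1.        ]]
cam in tool [ 0.065  0.001 -0.131] [[-0.0, 0.96, 0.26], [1.0, 0.0, 0.0], [0.0, 0.26, -0.96]]
(array([-369.5466183 , -338.3072685 ,  -17.77989048]), array([0.01384617, 0.00143393, 0.00081093]))
```

```bash
python3 -m inch '{"translation":[[-37,-34,-2],[-37,-34,-2],[-37,-34,-2],[-37,-34,-2],[-37,-34,-2]],"dr":[[0,0,0],[0,0,0],[0,0,0],[0,0,0],[0,0,0]]}' 1 20
python3 -m inch '{"translation":[[-37,-34,-2],[-37,-34,-2],[-37,-34,-2],[-37,-34,-2],[-37,-34,-2]],"dr":[[0,0,0],[0,0,0],[0,0,0],[0,0,0],[0,0,0]]}'
python3 - <<'E'
from h import *
state();c=capture("wrist");cv2.imwrite("pics/w1.png",c["color"]);np.savez("w1.npz",**c)
state()
E
```

```text
clock: 0.8
ee_pos: [0.3079, 0.4116, 0.2525]
tool_rot: [3.141, 0.0, 2.868]
wrist_force: [0.9, 0.6, 0.4]
grip_width: 0.0852
grip_force: 0.0
clock: 1.3
ee_pos: [0.4393, 0.1991, 0.2625]
tool_rot: [3.141, 0.0, 2.868]
wrist_force: [0.7, -0.1, 0.3]
grip_width: 0.0857
grip_force: 0.0
t 1.3 p [439.3 199.1 262.5] R [[-0.963, 0.27, 0.001], [0.27, 0.963, 0.0], [-0.0, 0.001, -1.0]] q [-0.55  0.36  0.09  1.95 -0.04  0.83  0.86] F [ 0.7 -0.1  0.3] w 85.7 0.0
t 1.35 p [444.6 189.6 263.1] R [[-0.959, 0.282, 0.005], [0.282, 0.959, -0.005], [-0.006, -0.004, -1.0]] q [-0.54  0.36  0.1   1.95 -0.04  0.83  0.86] F [ 4.3 -6.7  0.8] w 85.3 0.0
```

View pics/w1.png

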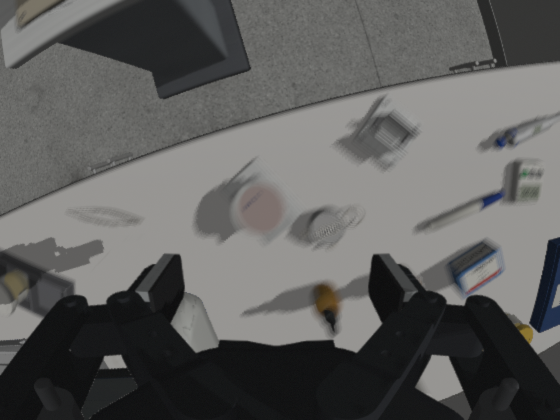

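```bash
python3 - <<'E'
from h import *
import time
capture("wrist");capture("wrist");c=capture("wrist");np.savez("w1.npz",**c)
cv2.imwrite("pics/w2.png",cv2.resize(c["color"][85:255,180:450],None,fx=2.9,fy=2.9,interpolation=cv2.INTER_CUBIC))
state()
E
```

```text
t 1.5 p [439.1 199.7 262.3] R [[-0.962, 0.274, 0.0], [0.274, 0.962, 0.0], [-0.0, 0.0, -1.0]] q [-0.55  0.37  0.09  1.95 -0.04  0.83  0.86] F [ 0.3  0.9 -0.7] w 85.2 0.0
```

View pics/w2.png

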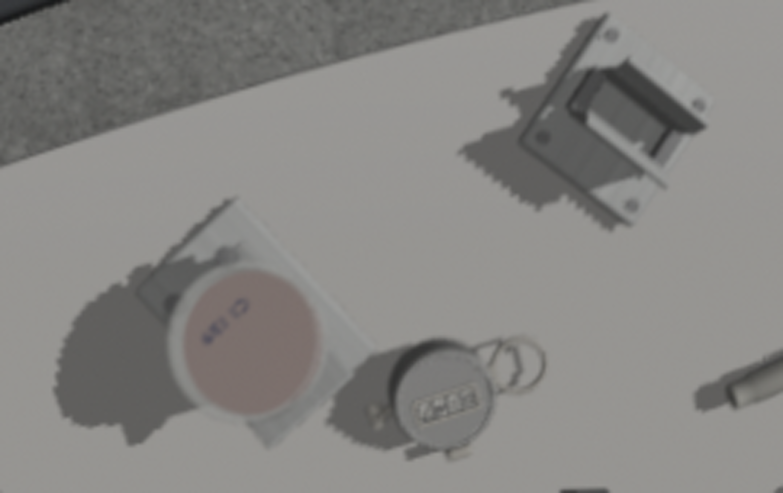

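```bash
cat > m.py <<'E'
from h import *
c=dict(np.load("w1.npz"));im=c["color"]
px=lambda x,y:(180+(x+.5)/2.9-.5,85+(y+.5)/2.9-.5)
def W(x,y,z): return onz(*raywrist(c,*px(x,y)),z)
print("cam",np.round(c["pose"][:3,3],3))
f=[W(x,y,.006) for x,y in[(237,200),(140,293),(265,445),(372,350)]]
print("rs foot",np.round(f,3)[:,:2].tolist(),"len",np.linalg.norm(f[1]-f[0]),np.linalg.norm(f[2]-f[1]))
d=f[2]-f[1];d/=np.linalg.norm(d);print("dir long",d, "centre",(f[0]+f[2]+f[1]+f[3])/4)
e=[W(x,y,.008) for x,y in[(608,12),(521,140),(632,226),(712,100)]]
print("es foot",np.round(e,3)[:,:2].tolist(),[np.linalg.norm(e[i]-e[i-1]) for i in range(4)],"centre",np.mean(e,0))
p=[W(x,y,.039) for x,y in[(583,112),(665,188),(622,58),(706,128)]]
print("plates",np.round(p,3)[:,:2].tolist())
hsv=cv2.cvtColor(im,cv2.COLOR_BGR2HSV).astype(int);b,g,r=[im[...,i].astype(int) for i in range(3)]
m=((r-g>12)&(r-b>12)).astype(np.uint8);m[:, :235]=0;m[:,300:]=0;m[:165]=0;m[235:]=0
k=max(cv2.findContours(m,0,1)[0],key=cv2.contourArea);E=cv2.fitEllipse(k);print("pink",E,cv2.contourArea(k))
ctr=onz(*raywrist(c,*E[0]),.057);print("lid ctr",ctr)
for sg in(1,-1):
    up=sg*d   # uphill direction
    n=-up*np.sin(np.radians(25))+np.array([0,0,np.cos(np.radians(25))]);s=np.cross(n,up);s/=np.linalg.norm(s);t=np.cross(s,n)
    q=np.array([proj(c,ctr+.028*(np.cos(a)*s+np.sin(a)*t),True) for a in np.linspace(0,6.28,40)],np.float32)
    print("up",np.round(up,2),cv2.fitEllipse(q))
E
python3 m.py
```

```text
cam [0.378 0.216 0.394]
rs foot [[0.412, 0.187], [0.438, 0.136], [0.519, 0.168], [0.49, 0.224]] len 0.05701524896496413 0.08619454091070906
dir long [0.93092074 0.36522127 0.        ] centre [0.46481502 0.17868854 0.006     ]
es foot [[0.376, 0.359], [0.42, 0.307], [0.467, 0.347], [0.423, 0.397]] [np.float64(0.060631748799524564), np.float64(0.06751057182339155), np.float64(0.06239456907641105), np.float64(0.06718185031795032)] centre [0.42134207 0.35281254 0.008     ]
plates [[0.412, 0.327], [0.449, 0.354], [0.395, 0.348], [0.429, 0.378]]Traceback (most recent call last):
  File "m.py", line 15, in <module>
    k=max(cv2.findContours(m,0,1)[0],key=cv2.contourArea);E=cv2.fitEllipse(k);print("pink",E,cv2.contourArea(k))
                                                            ~~~~~~~~~~~~~~^^^
cv2.error: OpenCV(4.12.0) /io/opencv/modules/imgproc/src/shapedescr.cpp:361: error: (-201:Incorrect size of input array) There should be at least 5 points to fit the ellipse in function 'fitEllipseNoDirect'
```

```bash
sed -i 's/(r-g>12)&(r-b>12)/(r-g>9)\&(r-b>7)/' m.py; sed -i 's/^hsv.*;b,g/b,g/' m.py; python3 m.py | tail -4; python3 -c "
import numpy as np
c=np.load('w1.npz')['color'];print(c[205,262],c[195,240],c[200,300])"
```

```text
pink ((265.85723876953125, 202.6951141357422), (43.61679458618164, 46.7635498046875), 9.365164756774902) 1600.0
lid ctr [0.45963367 0.18022636 0.057     ]
up [0.93 0.37 0.  ] ((266.4346923828125, 202.87994384765625), (49.7039794921875, 52.165992736816406), 17.751426696777344)
up [-0.93 -0.37 -0.  ] ((265.46929931640625, 201.76800537109375), (41.8118896484375, 52.20792007446289), 67.3523941040039)
[108 112 123] [130 132 132] [143 145 144]
```

```bash
cat > fit.py <<'E'
from h import *
import itertools
from scipy.optimize import least_squares
s=sense()
D=[([-1.3627814438992374,0.6293617661858143,0.038435827546453784,1.5183569726714456,-0.027035721615994466,0.9962801974157515,-0.02001330800100185],[0.17556175769630947,0.6252248791501124,0.2413823279590113],[-3.1397037240374392,-8.08e-06,2.8677502186363903]),(s["qpos"],s["ee_pos"],s["tool_rot"])]
print(np.round(s["qpos"],4))
def fk(q,sg,L,off):
    e=R.identity();p=np.array([0,0,L[0]]);axes="zyzyzyz"
    for i in range(7):
        e=e*R.from_euler(axes[i],sg[i]*q[i]+(off if i==6 else 0))
        if i==2:p=p+e.apply([L[4],0,L[1]])
        if i==3:p=p+e.apply([-L[4],0,0])
        if i==4:p=p+e.apply([0,0,L[2]])
        if i==5:p=p+e.apply([L[5],0,0])
        if i==6:p=p+e.apply([0,0,L[3]])
    return p,e
if __name__=="__main__":
  for sg in itertools.product([1,-1],[1],[1,-1],[1],[1,-1],[1],[1,-1]):
    for off in np.arange(4)*np.pi/2:
        err=[np.degrees((fk(q,sg,np.zeros(6),off)[1].inv()*R.from_euler('xyz',r)).magnitude()) for q,p,r in D]
        if max(err)<8: 
            f=lambda L:np.concatenate([fk(q,sg,L,off)[0]-p for q,p,r in D]+[.01*(L-[.33,.4,.4,.25,0,0])])
            o=least_squares(f,[.33,.4,.4,.25,0,0]);print(sg,round(off,2),np.round(err,2),np.round(o.x,4),np.abs(o.fun[:6]).max())
E
python3 fit.py
```

```text
[-0.5508  0.3651  0.0892  1.9478 -0.0433  0.8302  0.855 ]
(-1, 1, -1, 1, 1, 1, -1) 1.57 [3.1  4.96] [ 0.5239  0.5429  0.3381  0.5297 -0.0309 -0.089 ] 0.005249316791342495
(-1, 1, -1, 1, -1, 1, -1) 1.57 [0. 0.] [ 0.2637  0.3718 -0.1379  0.3026 -0.3685 -1.0452] 0.013212891486386075
```

```bash
python3 -m inch '{"translation":[[0,0,0],[0,0,0],[0,0,0],[0,0,0],[0,0,0]],"dr":[[0,5,-7.4],[0,5,-7.4],[0,5,-7.4],[0,5,-7.4],[0,5,-7.4]]}' >/dev/null
python3 -c "
from h import *
s=sense();state();print([list(np.round(s[k],5)) for k in('qpos','ee_pos','tool_rot')])"
python3 -m inch '{"translation":[[0,0,0],[20,0,0],[20,0,0],[20,0,30],[0,0,30]],"dr":[[5,0,0],[6,0,0],[6,0,0],[6,0,0],[6,0,0]]}' >/dev/null
python3 -c "
from h import *
s=sense();state();print([list(np.round(s[k],5)) for k in('qpos','ee_pos','tool_rot')])"
```

```text
t 2.0 p [437.9 202.4 262.4] R [[-0.853, -0.33, -0.404], [-0.353, 0.935, -0.018], [0.384, 0.128, -0.915]] q [-0.32  0.58 -0.12  1.64 -0.09  1.31  1.54] F [-0.6  0.6 -0.4] w 85.7 0.0
[[np.float64(-0.317), np.float64(0.58241), np.float64(-0.12291), np.float64(1.63804), np.float64(-0.08968), np.float64(1.31259), np.float64(1.54238)], [np.float64(0.4379), np.float64(0.20243), np.float64(0.26244)], [np.float64(3.00291), np.float64(-0.39369), np.float64(-2.74924)]]
t 2.5 p [369.2 162.  231.7] R [[-0.856, -0.481, -0.188], [-0.352, 0.809, -0.47], [0.379, -0.336, -0.862]] q [-0.67  0.55 -0.03  1.89  0.28  1.2   1.17] F [ 0.3  0.2 -0.8] w 85.4 0.0
[[np.float64(-0.66866), np.float64(0.5453), np.float64(-0.03258), np.float64(1.88798), np.float64(0.27657), np.float64(1.20127), np.float64(1.16874)], [np.float64(0.36917), np.float64(0.162), np.float64(0.23169)], [np.float64(-2.76953), np.float64(-0.38847), np.float64(-2.75167)]]
```

```bash
cat > fit2.py <<'E'
import numpy as np
from scipy.spatial.transform import Rotation as R
from scipy.optimize import least_squares
D=[([-1.36278,.62936,.03844,1.51836,-.02704,.99628,-.02001],[.17556,.62522,.24138]),
([-0.5508,0.3651,0.0892,1.9478,-0.0433,0.8302,0.855],[.4391,.1997,.2623]),
([-.317,.58241,-.12291,1.63804,-.08968,1.31259,1.54238],[.4379,.20243,.26244]),
([-.66866,.5453,-.03258,1.88798,.27657,1.20127,1.16874],[.36917,.162,.23169])]
S=(-1,1,-1,1,-1,1,-1)
lo=np.array([-3.06,-.37,-1.25,.18,-1.1,.23,-2.94]);hi=np.array([3.06,2.12,1.32,2.47,4.24,1.98,2.94])
def fk(q,L):
    e=R.identity();p=np.array([0,0,L[0]])
    off={0:[L[4],0,0],2:[L[5],0,L[1]],3:[L[6],0,0],4:[0,0,L[2]],5:[L[7],0,0],6:[0,0,L[3]]}
    for i in range(7):
        e=e*R.from_euler("zyzyzyz"[i],S[i]*q[i]+(np.pi/2 if i==6 else 0))
        if i in off:p=p+e.apply(off[i])
    return p,e
L0=np.array([.33,.4,.4,.25,0,0,0,0])
L=least_squares(lambda L:np.concatenate([fk(q,L)[0]-p for q,p in D]+[.002*(L-L0)]),L0).x
def ik(pos,Rm,q0):
    T=R.from_matrix(Rm)
    f=lambda q:np.concatenate([(fk(q,L)[0]-pos)*10,(fk(q,L)[1].inv()*T).as_rotvec()*3,.01*(q-q0)])
    o=least_squares(f,np.clip(q0,lo+.02,hi-.02),bounds=(lo,hi));r=o.fun
    return o.x,np.linalg.norm(r[:3])*100,np.degrees(np.linalg.norm(r[3:6])/3)
if __name__=="__main__":
    print(np.round(L,4),[np.round((fk(q,L)[0]-p)*1e3,1).tolist() for q,p in D])
E
python3 fit2.py
```

```text
[ 0.2244  0.6285  0.3503  0.3749 -0.0367 -0.0186 -0.0748 -0.001 ] [[-28.5, 10.7, -1.2], [-15.4, 25.5, -0.3], [-16.5, 22.4, 2.8], [-8.2, 16.8, -1.3]]
```

```bash
sed -i 's/2:\[L\[5\],0,L\[1\]\]/2:[L[5],L[8],L[1]]/;s/4:\[0,0,L\[2\]\]/4:[0,L[9],L[2]]/;s/\.25,0,0,0,0\]/.25,0,0,0,0,0,0]/;s/0:\[L\[4\],0,0\]/0:[L[4],0,0]/' fit2.py; python3 fit2.py
```

```text
[ 3.390e-01  5.567e-01  3.819e-01  3.414e-01  8.000e-04  3.000e-04
 -2.000e-03  7.000e-04 -2.750e-02 -5.000e-04] [[-0.2, -0.3, 0.3], [-0.2, 0.1, 0.0], [0.3, 0.5, -0.4], [0.4, -0.5, 0.1]]
```

```bash
cat > plan.py <<'E'
from fit2 import *
Dish=np.array([.462,.179,.0495]);Slot=np.array([.420,.352,.0396]);Seat=np.array([.428,-.366,.039])
def pose(P,yaw,lean,back=0):
    """tool y horizontal at yaw(deg); lean deg of -t toward tool-x-level direction"""
    a=np.radians(yaw);b=np.radians(lean)
    y=np.array([np.cos(a),np.sin(a),0]);xl=np.cross(y,[0,0,-1]);up=np.sin(b)*xl+np.cos(b)*np.array([0,0,1])
    z=-up;Rm=np.c_[np.cross(y,z),y,z]
    return P+z*(.008-back),Rm
seeds=[np.array(q) for q,_ in D]+[np.array([x,.5,0,1.7,j5,1,j7]) for x in(-.5,.5) for j5 in(-.8,.8,1.6,3.1) for j7 in(-2,0,2)]
def best(P,yaw,lean,back=0,q0=None):
    p,Rm=pose(P,yaw,lean,back);B=[]
    for s in ([q0] if q0 is not None else seeds):
        q,ep,er=ik(p,Rm,s)
        if ep<3 and er<1: B.append((min((q-lo).min(),(hi-q).min()),q))
    return max(B,key=lambda b:b[0]) if B else None
if __name__=="__main__":
    for n,P,yaws,leans in [("G1",Dish,(111.4,-68.6),(-10,0,10)),("S",Slot,(40,-140),(-65,-50,-40,40,50,65)),("F closing x",Seat,(-28.3,151.7),(30,40,50,-30,-40,-50)),("F closing y",Seat,(61.7,-118.3),(30,40,50,-30,-40,-50))]:
        for y in yaws:
            for l in leans:
                b=best(P,y,l);print(n,y,l,"none" if b is None else (round(b[0],2),np.round(b[1],2).tolist()))
E
python3 plan.py
```

```text
G1 111.4 -10 (np.float64(0.52), [-0.03, 0.87, -0.62, 1.94, 0.66, 0.75, 0.88])
G1 111.4 0 (np.float64(0.38), [0.08, 0.87, -0.78, 2.09, 1.07, 0.66, 0.48])
G1 111.4 10 (np.float64(0.22), [0.04, 0.82, -0.71, 2.25, 1.55, 0.51, 0.0])
G1 -68.6 -10 (np.float64(0.0), [-0.22, 0.74, -0.32, 2.27, 1.73, 0.23, 2.94])
G1 -68.6 0 (np.float64(0.32), [-0.02, 0.82, -0.62, 2.09, 0.96, 0.55, -2.56])
G1 -68.6 10 (np.float64(0.53), [0.02, 0.89, -0.71, 1.94, 0.74, 0.8, -2.34])
S 40 -65 (np.float64(0.56), [0.1, 1.26, -0.57, 1.67, -0.54, 0.95, 0.91])
S 40 -50 (np.float64(0.54), [-0.02, 1.09, -0.47, 1.77, -0.56, 0.77, 0.87])
S 40 -40 (np.float64(0.46), [-0.17, 0.98, -0.32, 1.83, -0.64, 0.69, 0.89])
S 40 40 (np.float64(0.63), [-1.04, 0.97, -0.13, 1.84, 0.95, 0.96, -1.24])
S 40 50 (np.float64(0.69), [-1.28, 1.06, 0.17, 1.78, 0.78, 0.94, -1.15])
S 40 65 (np.float64(0.8), [-1.39, 1.22, 0.25, 1.67, 0.77, 1.13, -1.19])
S -140 -65 (np.float64(0.78), [-1.52, 1.27, 0.46, 1.67, 0.58, 1.01, 2.11])
S -140 -50 (np.float64(0.69), [-1.23, 1.06, 0.09, 1.78, 0.84, 0.99, 1.94])
S -140 -40 (np.float64(0.63), [-1.06, 0.97, -0.09,
[... 1490 characters left out ...]
61.7 -30 (np.float64(0.77), [0.55, 1.05, 0.15, 1.41, -0.05, 1.21, 1.76])
F closing y 61.7 -40 (np.float64(0.53), [0.55, 1.15, 0.14, 1.23, -0.03, 1.45, 1.74])
F closing y 61.7 -50 (np.float64(0.29), [0.55, 1.27, 0.13, 1.05, -0.0, 1.69, 1.73])
F closing y -118.3 30 (np.float64(0.77), [0.55, 1.05, 0.14, 1.41, -0.05, 1.21, -1.38])
F closing y -118.3 40 (np.float64(0.53), [0.53, 1.16, 0.18, 1.23, -0.05, 1.45, -1.38])
F closing y -118.3 50 (np.float64(0.29), [0.54, 1.27, 0.17, 1.05, -0.03, 1.69, -1.39])
F closing y -118.3 -30 (np.float64(0.12), [0.31, 0.99, 0.65, 2.35, 3.9, 0.87, 0.9])
F closing y -118.3 -40 (np.float64(0.01), [0.34, 1.13, 0.66, 2.46, 3.72, 1.23, 1.06])
F closing y -118.3 -50 none
```

```bash
cat > d.py <<'E'
import sys
from h import *
from plan import pose,best,Dish,Slot,Seat
def go(P,yaw,lean,back):
    p,Rm=pose(np.array(P),yaw,lean,back);t,w=delta(p,Rm)
    n=max(np.ceil(np.linalg.norm(t)/45),np.ceil(np.linalg.norm(w)/8),1)
    s=sense();T=R.from_euler('xyz',s["tool_rot"])
    print("target",np.round(p*1e3,1),"rot first? shift tool",np.round(t,1),"w",np.round(w,1),"rows",n,"shift in target axes",np.round(Rm.T@(p-s["ee_pos"])*1e3,1))
    b=best(np.array(P),yaw,lean,back,np.array(s["qpos"]));print("ik",None if b is None else (round(b[0],2),np.round(b[1],2)))
if __name__=="__main__":
    state();a=[float(x) for x in sys.argv[1:]];go(a[:3],*a[3:])
E
python3 d.py .462 .179 .0495 111.4 -10 .06
```

```text
t 2.5 p [369.2 162.  231.7] R [[-0.856, -0.481, -0.188], [-0.352, 0.809, -0.47], [0.379, -0.336, -0.862]] q [-0.67  0.55 -0.03  1.89  0.28  1.2   1.17] F [ 0.3  0.2 -0.8] w 85.4 0.0
target [470.4 182.3 100.7] rot first? shift tool [-143.4   11.8   84.3] w [-21.5 -11.9   3.2] rows 4.0 shift in target axes [-122.9  -18.   111.3]
ik (np.float64(0.5), array([-0.31,  0.71, -0.17,  1.89,  0.14,  0.73,  1.38]))
```

```bash
python3 -m inch '{"translation":[[0,0,0],[0,0,0],[0,0,0],[-41,-6,20],[-41,-6,20]],"dr":[[-7.2,-4,1.1],[-7.2,-4,1],[-7.1,-3.9,1.1],[0,0,0],[0,0,0]]}' >/dev/null
python3 -m inch '{"translation":[[-41,-6,20],[0,0,25],[0,0,25],[0,0,0],[0,0,0]],"dr":[[0,0,0],[0,0,0],[0,0,0],[0,0,0],[0,0,0]]}' >/dev/null
cat > look.py <<'E'
from h import *
import sys
capture("wrist");c=capture("wrist");np.savez(sys.argv[1]+".npz",**c);im=c["color"].copy()
cv2.imwrite("pics/%s.png"%sys.argv[1],im)
E
python3 d.py .462 .179 .0495 111.4 -10 0; python3 look.py w3
```

```text
t 3.5 p [471.6 181.2 101. ] R [[-0.918, -0.36, -0.167], [-0.355, 0.933, -0.063], [0.178, 0.002, -0.984]] q [-0.36  0.71 -0.09  1.88  0.06  0.73  1.46] F [ 0.4  0.5 -0.4] w 85.4 0.0
target [460.7 178.5  41.6] rot first? shift tool [ 0.4  1.4 60.4] w [ 0.1 -0.3 -0.3] rows 2.0 shift in target axes [ 0.7  1.5 60.4]
ik (np.float64(0.36), array([-0.37,  0.8 , -0.07,  1.94,  0.08,  0.59,  1.45]))
```

View pics/w3.png

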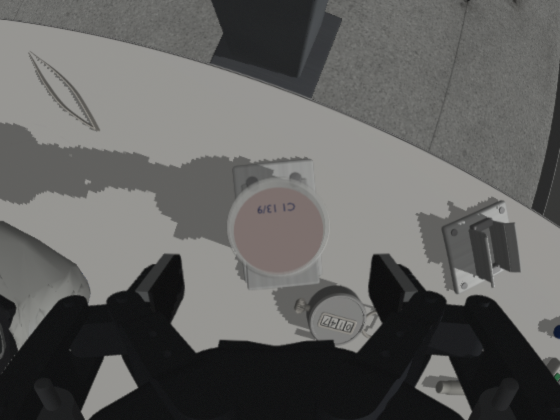

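```bash
cat > m3.py <<'E'
from h import *
c=dict(np.load("w3.npz"));im=c["color"];W=lambda u,v,z:onz(*raywrist(c,u,v),z)
b,g,r=[im[...,i].astype(int) for i in range(3)]
m=((r-g>9)&(r-b>7)).astype(np.uint8);m[:, :225]=0;m[:,335:]=0;m[:170]=0;m[285:]=0
k=max(cv2.findContours(m,0,1)[0],key=cv2.contourArea);E=cv2.fitEllipse(k);print(E)
l=W(*E[0],.057);n=np.array([-.393,-.154,.906]);print("lid",l,"dish",l-.008*n)
f=[W(u,v,.006) for u,v in[(233,165),(313,158),(322,286),(250,289)]];print("rs foot",np.round(f,3)[:,:2].tolist(),"c",np.mean(f,0),[round(float(np.linalg.norm(f[i]-f[i-1])),4) for i in range(4)],np.degrees(np.arctan2(*((f[2]+f[3]-f[0]-f[1])[[1,0]]))))
e=[W(u,v,.008) for u,v in[(443,231),(501,201),(519,262),(456,292)]];print("es foot",np.round(e,3)[:,:2].tolist(),"c",np.mean(e,0),[round(float(np.linalg.norm(e[i]-e[i-1])),4) for i in range(4)])
print("counter",W(335,313,.022))
E
python3 m3.py
```

```text
((278.00018310546875, 229.80416870117188), (82.98133850097656, 87.97196197509766), 83.94712829589844)
lid [0.46218639 0.17804643 0.057     ] dish [0.46533039 0.17927843 0.049752  ]
rs foot [[0.437, 0.133], [0.411, 0.186], [0.499, 0.229], [0.521, 0.178]] c [0.46699519 0.18162355 0.006     ] [0.0947, 0.0587, 0.0973, 0.0553] 26.978335682024376
es foot [[0.424, 0.306], [0.38, 0.354], [0.421, 0.403], [0.467, 0.344]] c [0.42320563 0.3517489  0.008     ] [0.0571, 0.0655, 0.0644, 0.075]
counter [0.5109598  0.24225625 0.022     ]
```

```bash
python3 -m inch '{"translation":[[-1.5,1,20],[0,0,20],[0,0,22],[0,0,0],[0,0,0]],"dr":[[0,0,-2.5],[0,0,0],[0,0,0],[0,0,0],[0,0,0]]}' 1 25 
python3 -m inch '{"translation":[[0,0,0],[0,0,0],[0,0,0],[0,0,0],[0,0,0]],"dr":[[0,0,0],[0,0,0],[0,0,0],[0,0,0],[0,0,0]]}' -0.2 25
python3 -m inch '{"translation":[[0,0,0],[0,0,0],[0,0,0]],"dr":[[0,0,0],[0,0,0],[0,0,0]]}'
```

```text
clock: 4.1
ee_pos: [0.4638, 0.1777, 0.0407]
tool_rot: [3.133, -0.177, -2.731]
wrist_force: [0.3, 0.2, 0.6]
grip_width: 0.0852
grip_force: 0.0
clock: 4.6
ee_pos: [0.4642, 0.1778, 0.041]
tool_rot: [3.133, -0.175, -2.731]
wrist_force: [0.4, 0.2, 5.0]
grip_width: 0.0597
grip_force: 25.8
clock: 4.9
ee_pos: [0.4641, 0.1778, 0.041]
tool_rot: [3.133, -0.175, -2.731]
wrist_force: [-0.1, 0.3, 6.6]
grip_width: 0.0598
grip_force: 25.8
```

```bash
python3 -m inch '{"translation":[[2,0,-10],[4,0,-20],[5,0,-30],[5,0,-30],[0,0,0]],"dr":[[0,0,0],[0,0,0],[0,0,0],[0,0,0],[0,0,0]]}'
python3 look.py w4; python3 d.py .422 .352 .140 40 55 0
python3 - <<'E'
from h import *
c=dict(np.load("w4.npz"));im=c["color"];b,g,r=[im[...,i].astype(int) for i in range(3)]
m=((r-g>9)&(r-b>7)).astype(np.uint8);m[:, :200]=0;m[:,370:]=0;m[:120]=0;m[330:]=0
k=max(cv2.findContours(m,0,1)[0],key=cv2.contourArea);print(cv2.fitEllipse(k))
s=sense();T=R.from_euler('xyz',s["tool_rot"]).as_matrix()
# predicted lid centre in the image if dish centred at grasp point, a1=35
for x,z in((0,-8),(0,-12),(3,-8)):
  for a in (30,35,40):
    n=np.array([np.sin(np.radians(a)),0,-np.cos(np.radians(a))]);p=s["ee_pos"]+T@(np.array([x,0,z])/1e3+.008*n);t=np.array([np.cos(np.radians(a)),0,np.sin(np.radians(a))])
    q=np.array([proj(c,p+T@(.0278*(np.cos(f)*t+np.sin(f)*np.array([0,1,0]))),True) for f in np.linspace(0,6.28,40)],np.float32)
    print(x,z,a,np.round(cv2.fitEllipse(q)[0],1),np.round(cv2.fitEllipse(q)[1],1))
E
```

```text
clock: 5.4
ee_pos: [0.4661, 0.1775, 0.1352]
tool_rot: [3.133, -0.17, -2.731]
wrist_force: [0.5, 1.0, 0.2]
grip_width: 0.0596
grip_force: 27.3
t 5.5 p [464.1 176.7 132.2] R [[-0.903, -0.398, -0.164], [-0.393, 0.917, -0.062], [0.175, 0.008, -0.985]] q [-0.35  0.65 -0.1   1.89  0.07  0.78  1.49] F [-0.  -0.4 -0.6] w 59.8 27.3
target [426.2 347.  135.4] rot first? shift tool [-32.2 171.3  -7.5] w [ 29.9 -55.9  71.1] rows 12.0 shift in target axes [  86.2   80.5 -128.6]
ik (np.float64(0.24), array([-1.75,  1.28,  1.08,  1.77, -0.16,  0.83, -0.19]))
((276.1337890625, 271.2502136230469), (120.35366821289062, 124.45882415771484), 90.04640197753906)
0 -8 30 [276.9 274.1] [134.2 135.3]
0 -8 35 [276.9 273.7] [133.1 135.3]
0 -8 40 [276.9 273.2] [130.9 135.2]
0 -12 30 [276.9 278.6] [137.8 139. ]
0 -12 35 [276.9 278.1] [136.8 139. ]
0 -12 40 [276.9 277.7] [134.8 139. ]
3 -8 30 [276.9 267.8] [135.4 136.5]
3 -8 35 [276.9 267.4] [134.  136.4]
3 -8 40 [276.9 266.8] [131.5 136.4]
```

View pics/w4.png

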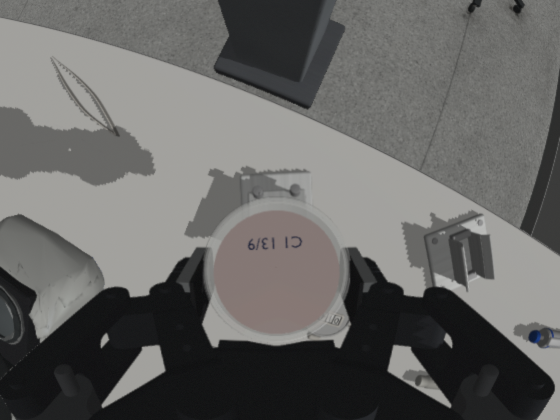

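```bash

python3 -m inch '{"translation":[[0,20,-30],[0,20,-30],[0,20,0],[0,20,0],[0,10,0]],"dr":[[2.1,-4,5],[2.1,-4,5],[2.1,-4,5],[2.1,-4,5],[2.1,-4,5]]}' >/dev/null
python3 -m inch '{"translation":[[0,0,0],[0,0,0],[0,0,0],[0,0,0],[0,0,0]],"dr":[[2.1,-4,5],[2.1,-4,5],[2.1,-4,5],[2.1,-4,5],[2.1,-4,5]]}' 
python3 d.py .422 .352 .140 40.5 53 0
```

```text
clock: 6.5
ee_pos: [0.4474, 0.2666, 0.184]
tool_rot: [-2.95, 0.642, 2.749]
wrist_force: [-0.3, -0.5, -0.7]
grip_width: 0.0596
grip_force: 27.3
t 6.5 p [447.4 266.6 184. ] R [[-0.74, 0.481, 0.47], [0.307, 0.863, -0.401], [-0.599, -0.153, -0.786]] q [-1.49  0.76  0.77  2.08  0.35  0.51 -0.08] F [-0.3 -0.5 -0.7] w 59.6 27.3
target [426.1 347.1 135.2] rot first? shift tool [69.7 66.8 -3.9] w [  8.3 -14.   20.5] rows 4.0 shift in target axes [ 84.2  36.2 -30.6]
ik (np.float64(0.49), array([-1.66,  1.12,  0.83,  1.78,  0.17,  0.82, -0.48]))
```

```bash

python3 -m inch '{"translation":[[0,0,0],[0,0,0],[0,0,0],[0,0,0],[28,12,-10]],"dr":[[2.1,-3.5,5.1],[2.1,-3.5,5.1],[2.1,-3.5,5.1],[2,-3.5,5.2],[0,0,0]]}' >/dev/null
python3 -m inch '{"translation":[[28,12,-10],[28,12,-10],[0,0,0],[0,0,0],[0,0,0]],"dr":[[0,0,0],[0,0,0],[0,0,0],[0,0,0],[0,0,0]]}' 
python3 d.py .422 .352 .140 40.5 53 0
```

```text
clock: 7.5
ee_pos: [0.427, 0.3451, 0.1357]
tool_rot: [-3.137, 0.924, 2.282]
wrist_force: [-0.1, -0.2, -0.0]
grip_width: 0.0593
grip_force: 27.3
t 7.5 p [427.  345.1 135.7] R [[-0.393, 0.76, 0.518], [0.456, 0.65, -0.607], [-0.798, -0.003, -0.603]] q [-1.67  1.11  0.86  1.8   0.15  0.81 -0.45] F [-0.1 -0.2 -0. ] w 59.3 27.3
target [426.1 347.1 135.2] rot first? shift tool [ 1.6  0.7 -1.4] w [-0.  -0.   0.2] rows 1.0 shift in target axes [ 1.6  0.7 -1.4]
ik (np.float64(0.47), array([-1.66,  1.13,  0.85,  1.78,  0.14,  0.81, -0.46]))
```

```bash

python3 -m inch '{"translation":[[17.6,0.7,10.6],[16,0,12],[16,0,12],[12,0,9],[0,0,0]],"dr":[[0,0,0],[0,0,0],[0,0,0],[0,0,0],[0,0,0]]}' >/dev/null
python3 -m inch '{"translation":[[6.4,0,4.8],[6.4,0,4.8],[0,0,0]],"dr":[[0,0,0],[0,0,0],[0,0,0]]}' 
python3 d.py .422 .352 .040 40.5 53 0
```

```text
clock: 8.3
ee_pos: [0.4259, 0.3473, 0.0436]
tool_rot: [-3.137, 0.924, 2.282]
wrist_force: [4.9, -5.0, -2.2]
grip_width: 0.0594
grip_force: 28.3
t 8.3 p [425.9 347.3  43.6] R [[-0.393, 0.76, 0.518], [0.456, 0.65, -0.608], [-0.798, -0.003, -0.602]] q [-1.64  1.26  0.8   1.78  0.1   0.72 -0.52] F [ 4.9 -5.  -2.2] w 59.4 28.3
target [426.1 347.1  35.2] rot first? shift tool [6.6 0.1 5.3] w [-0.  -0.   0.2] rows 1.0 shift in target axes [6.6 0.1 5.3]
ik (np.float64(0.49), array([-1.64,  1.29,  0.79,  1.76,  0.09,  0.72, -0.53]))
```

```bash

python3 -m inch '{"translation":[[-0.9,0,1.2],[2.4,0,1.8],[0,0,0]],"dr":[[0,0,0],[0,0,0],[0,0,0]]}' 
python3 -m inch '{"translation":[[3,0,2.2],[0,0,0]],"dr":[[0,0,0],[0,0,0]]}' 
```

```text
clock: 8.6
ee_pos: [0.4266, 0.3476, 0.0406]
tool_rot: [-3.138, 0.923, 2.283]
wrist_force: [2.5, -3.5, -0.4]
grip_width: 0.0593
grip_force: 28.6
clock: 8.8
ee_pos: [0.4268, 0.3475, 0.038]
tool_rot: [-3.139, 0.924, 2.283]
wrist_force: [0.3, -2.2, 5.8]
grip_width: 0.0595
grip_force: 29.0
```

```bash

python3 -m inch '{"translation":[[-0.2,0,0.3],[0.6,0,0.5],[0,0,0]],"dr":[[0,0,0],[0,0,0],[0,0,0]]}' 
```

```text
clock: 9.1
ee_pos: [0.427, 0.3474, 0.0379]
tool_rot: [-3.139, 0.925, 2.282]
wrist_force: [-2.3, -1.2, 9.4]
grip_width: 0.0593
grip_force: 29.4
```

```bash

python3 -m inch '{"translation":[[0,0,0],[0,0,0],[0,0,0],[0,0,0],[0,0,0]],"dr":[[0,0,0],[0,0,0],[0,0,0],[0,0,0],[0,0,0]]}' 1
python3 -m inch '{"translation":[[0,0,-15],[0,0,-30],[0,0,-40],[0,0,-40],[0,0,0]],"dr":[[0,0,0],[0,0,0],[0,0,0],[0,0,0],[0,0,0]]}' 
python3 look.py w5
python3 d.py .422 .352 .0396 40.5 -50 .14
```

```text
clock: 9.6
ee_pos: [0.4267, 0.3478, 0.036]
tool_rot: [-3.138, 0.922, 2.284]
wrist_force: [1.1, 0.8, 0.3]
grip_width: 0.0854
grip_force: 0.0
clock: 10.1
ee_pos: [0.3603, 0.4295, 0.1132]
tool_rot: [3.136, 0.917, 2.285]
wrist_force: [-0.3, 0.1, -0.6]
grip_width: 0.0855
grip_force: 0.0
t 10.2 p [361.5 424.  111.9] R [[-0.395, 0.757, 0.519], [0.457, 0.653, -0.604], [-0.796, -0.001, -0.605]] q [-1.76  1.16  0.81  1.65  0.09  0.99 -0.52] F [ 0.5  0.  -0.4] w 85.7 0.0
target [487.7 275.1 124.4] rot first? shift tool [-128.    -1.7  147.8] w [-1.000e-01  1.028e+02  3.000e-01] rows 13.0 shift in target axes [-115.8   -0.8 -157.5]
ik (np.float64(0.25), array([-0.25,  0.96,  0.16,  1.62, -0.85,  1.32,  1.14]))
```

View pics/w5.png

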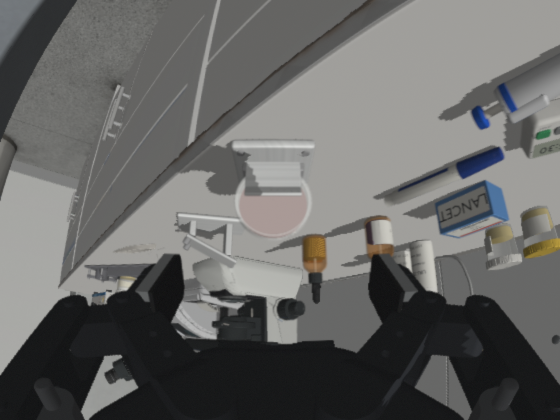

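```bash
python3 - <<'E'
from h import *
c=dict(np.load("w5.npz"));W=lambda u,v,z:onz(*raywrist(c,u,v),z)
s=np.array([.422,.352,0]);x=np.array([.65,-.76,0]);y=np.array([.76,.65,0])
for n,u,v,z in [("b1 base",315,236,0),("b1 mid",315,250,.03),("b2 base",379,217,0),("counter?",220,235,.02),("rs",205,245,.05)]:
    p=W(u,v,z);print(n,np.round(p,3),"along x",np.round((p-s)@x,3),"y",np.round((p-s)@y,3))
im=c["color"];b,g,r=[im[...,i].astype(int) for i in range(3)]
m=((r-g>9)&(r-b>7)).astype(np.uint8);m[:, :230]=0;m[:,300:]=0;m[:185]=0;m[245:]=0
k=max(cv2.findContours(m,0,1)[0],key=cv2.contourArea);bx=cv2.boundingRect(k);print(bx)
# outer rim: lowest pixel row (top of dish) and left/right extent on plane through lid face
from scipy.optimize import brentq
o,d=raywrist(c,275,bx[1]+bx[3]);lid=s+[0,0,.0396]-.008*x
t=((lid-o)@x)/(d@x);p=o+t*d;print("pink top on lid plane",p,"y",(p-s)@y)
for u in(bx[0],bx[0]+bx[2]):
    o,d=raywrist(c,u,205);t=((lid-o)@x)/(d@x);p=o+t*d;print("side",p,"y",(p-s)@y)
E
python3 - <<'E'
import sys;sys.path.insert(0,'.')
from plan import *
for bk in(.14,.07,0):
  for l in(-40,-45,-50,-55):
    b=best(np.array([.422,.352,.0396]),40.5,l,bk);print(bk,l,None if b is None else (round(b[0],2),np.round(b[1],2)))
E
```

```text
b1 base [0.614 0.224 0.   ] along x 0.222 y 0.063
b1 mid [0.589 0.246 0.03 ] along x 0.189 y 0.058
b2 base [0.617 0.335 0.   ] along x 0.14 y 0.137
counter? [0.471 0.192 0.02 ] along x 0.153 y -0.067
rs [0.427 0.236 0.05 ] along x 0.091 y -0.072
(239, 191, 61, 47)
pink top on lid plane [0.41899691 0.35995894 0.0706082 ] y 0.0028909615704327284
side [0.39773779 0.3417768  0.04418243] y -0.0250843601710871
side [0.43366094 0.37250054 0.04401037] y 0.02218766546958007
0.14 -40 (np.float64(0.7), array([ 0.01,  0.86, -0.42,  1.7 , -0.4 ,  0.96,  0.68]))
0.14 -45 (np.float64(0.67), array([ 0.06,  0.92, -0.43,  1.66, -0.43,  1.02,  0.73]))
0.14 -50 (np.float64(0.65), array([ 0.1 ,  0.98, -0.45,  1.62, -0.45,  1.08,  0.77]))
0.14 -55 (np.float64(0.64), array([ 0.13,  1.05, -0.46,  1.57, -0.46,  1.14,  0.81]))
0.07 -40 (np.float64(0.59), array([-0.08,  0.91, -0.37,  1.78, -0.5 ,  0.82,  0.76]))
0.07 -45 (np.float64(0.63), array([ 0.01,  0.98, -0.46,  1.74, -0.45,  0.86,  0.75]))
0.07 -50 (np.float64(0.63), array([ 0.06,  1.04, -0.49,  1.7 , -0.47,  0.92,  0.79]))
0.07 -55 (np.float64(0.62), array([ 0.09,  1.09, -0.5 ,  1.66, -0.48,  0.98,  0.82]))
0 -40 (np.float64(0.46), array([-0.18,  0.98, -0.31,  1.82, -0.64,  0.71,  0.88]))
0 -45 (np.float64(0.49), array([-0.06,  1.04, -0.44,  1.79, -0.54,  0.72,  0.82]))
0 -50 (np.float64(0.55), array([-0.02,  1.1 , -0.48,  1.76, -0.54,  0.78,  0.85]))
0 -55 (np.float64(0.6), array([ 0.05,  1.16, -0.55,  1.73, -0.5 ,  0.83,  0.84]))
```

```bash

python3 -m inch '{"translation":[[-36,0,-27],[-36,0,-27],[-36,0,-27],[0,0,0],[0,0,0]],"dr":[[0,0,0],[0,0,0],[0,7.9,0],[0,7.9,0],[0,7.9,0]]}' >/dev/null
python3 -m inch '{"translation":[[0,0,0],[0,0,0],[0,0,0],[0,0,0],[0,0,0]],"dr":[[0,7.9,0],[0,7.9,0],[0,7.9,0],[0,7.9,0],[0,7.9,0]]}' >/dev/null
python3 -m inch '{"translation":[[0,0,0],[0,0,0],[0,0,0],[0,0,0],[0,0,0]],"dr":[[0,7.9,0],[0,7.9,0],[0,7.9,0],[0,7.9,0],[0,7.9,0]]}' 
python3 d.py .4221 .3531 .0396 40.5 -50 .12
```

```text
clock: 11.7
ee_pos: [0.3636, 0.4209, 0.2462]
tool_rot: [-3.137, -0.875, 2.273]
wrist_force: [-0.8, -0.5, -0.3]
grip_width: 0.0853
grip_force: 0.0
t 11.7 p [363.6 420.9 246.2] R [[-0.414, 0.761, -0.499], [0.49, 0.648, 0.583], [0.767, -0.003, -0.641]] q [-0.5   0.68  0.08  1.83 -0.97  1.2   0.93] F [-0.8 -0.5 -0.3] w 85.3 0.0
target [477.8 287.9 111.6] rot first? shift tool [-215.8    1.1  -48.2] w [-0.  -0.1 -0.2] rows 5.0 shift in target axes [-215.9    0.5  -47.8]
ik (np.float64(0.24), array([-0.25,  0.97,  0.12,  1.65, -0.86,  1.27,  1.14]))
```

```bash

python3 -m inch '{"translation":[[-43,0,-9.6],[-43,0,-9.6],[-43,0,-9.6],[-43,0,-9.6],[-43,1,-9.6]],"dr":[[0,0,0],[0,0,0],[0,0,0],[0,0,0],[0,0,0]]}' >/dev/null
python3 -m inch '{"translation":[[0,0,0],[0,0,0]],"dr":[[0,0,0],[0,0,0]]}'
python3 look.py w6; python3 d.py .4221 .3531 .0396 40.5 -50 0
python3 - <<'E'
from h import *
c=dict(np.load("w6.npz"));im=c["color"];x=np.array([.65,-.76,0]);y=np.array([.76,.65,0]);z=np.array([0,0,1.])
b,g,r=[im[...,i].astype(int) for i in range(3)]
m=((r-g>9)&(r-b>7)).astype(np.uint8);m[:, :200]=0;m[:,350:]=0
k=max(cv2.findContours(m,0,1)[0],key=cv2.contourArea);print("pink",cv2.boundingRect(k))
p=np.array([.4221,.3531,.0396])+.008*x
print("predicted base face",[np.round(proj(c,p+.0305*v,True)).tolist() for v in(y,-y,z)])
E
```

```text
clock: 12.4
ee_pos: [0.4769, 0.2883, 0.1115]
tool_rot: [-3.131, -0.871, 2.269]
wrist_force: [-0.4, 0.2, -0.5]
grip_width: 0.0849
grip_force: 0.0
t 12.5 p [476.3 290.8 113.6] R [[-0.418, 0.758, -0.5], [0.49, 0.652, 0.579], [0.765, -0.003, -0.644]] q [-0.27  0.96  0.13  1.65 -0.87  1.27  1.14] F [-0.5 -0.6 -0.5] w 85.5 0.0
target [418.1 357.8  34.5] rot first? shift tool [ -3.4  -0.3 118.8] w [-0.2  0.1 -0. ] rows 3.0 shift in target axes [ -3.5  -0.8 118.8]
ik (np.float64(0.09), array([-0.35,  1.06,  0.06,  1.76, -1.01,  1.07,  1.25]))
pink (241, 190, 71, 35)
predicted base face [[315.0, 217.0], [235.0, 217.0], [275.0, 193.0]]
```

View pics/w6.png

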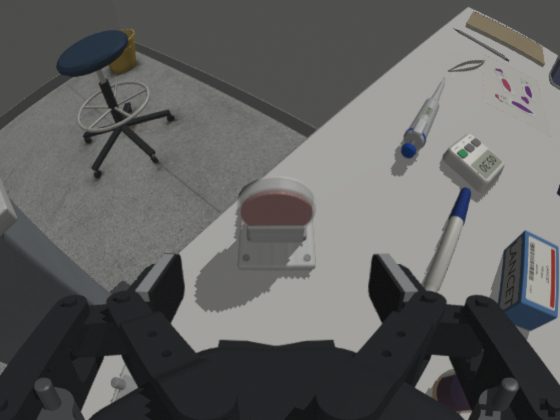

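```bash

python3 -m inch '{"translation":[[-3.4,0.5,30],[0,0,30],[0,0,30],[0,0,20],[0,0,9]],"dr":[[0,0,0],[0,0,0],[0,0,0],[0,0,0],[0,0,0]]}' 
python3 -m inch '{"translation":[[0,0,0],[0,0,0]],"dr":[[0,0,0],[0,0,0]]}'
python3 d.py .4221 .3531 .0396 40.5 -50 0
```

```text
clock: 13.0
ee_pos: [0.4169, 0.3603, 0.0345]
tool_rot: [-3.138, -0.872, 2.281]
wrist_force: [-0.2, -0.0, 0.6]
grip_width: 0.0857
grip_force: 0.0
clock: 13.2
ee_pos: [0.4206, 0.3578, 0.0348]
tool_rot: [-3.141, -0.869, 2.28]
wrist_force: [0.2, -0.0, 1.0]
grip_width: 0.0854
grip_force: 0.0
t 13.2 p [420.6 357.8  34.8] R [[-0.42, 0.759, -0.498], [0.49, 0.652, 0.579], [0.763, -0.001, -0.646]] q [-0.35  1.05  0.06  1.76 -1.    1.07  1.24] F [ 0.2 -0.   1. ] w 85.4 0.0
target [418.1 357.8  34.5] rot first? shift tool [ 0.8 -1.9  1.4] w [-0.2  0.2  0.1] rows 1.0 shift in target axes [ 0.8 -1.9  1.4]
ik (np.float64(0.1), array([-0.34,  1.06,  0.05,  1.76, -1.  ,  1.07,  1.25]))
```

```bash

python3 -m inch '{"translation":[[0.8,-1.5,2],[0,0,0]],"dr":[[0,0,0],[0,0,0]]}' >/dev/null
python3 -m inch '{"translation":[[0,0,0],[0,0,0],[0,0,0],[0,0,0],[0,0,0]],"dr":[[0,0,0],[0,0,0],[0,0,0],[0,0,0],[0,0,0]]}' -0.2 25
python3 -m inch '{"translation":[[0,0,0],[0,0,0]],"dr":[[0,0,0],[0,0,0]]}'
```

```text
clock: 13.9
ee_pos: [0.4176, 0.3582, 0.0336]
tool_rot: [-3.139, -0.87, 2.278]
wrist_force: [0.3, -4.0, 4.5]
grip_width: 0.0594
grip_force: 26.8
clock: 14.1
ee_pos: [0.4176, 0.3582, 0.0335]
tool_rot: [-3.139, -0.87, 2.278]
wrist_force: [1.7, -3.2, 4.9]
grip_width: 0.0596
grip_force: 27.0
```

```bash

python3 -m inch '{"translation":[[8,0,-6.5],[15,0,-13],[30,0,-26],[30,0,-26],[30,0,-26]],"dr":[[0,0,0],[0,0,0],[0,0,0],[0,0,0],[0,0,0]]}' >/dev/null
python3 -m inch '{"translation":[[0,0,0],[0,0,0],[0,0,0]],"dr":[[0,0,0],[0,0,0],[0,0,0]]}'
python3 look.py w7
cat > inhand.py <<'E'
from h import *
import sys
c=dict(np.load(sys.argv[1]+".npz"));im=c["color"];b,g,r=[im[...,i].astype(int) for i in range(3)]
m=((r-g>9)&(r-b>7)).astype(np.uint8);m[:, :200]=0;m[:,360:]=0;m[:100]=0;m[345:]=0
k=max(cv2.findContours(m,0,1)[0],key=cv2.contourArea);print("pink",cv2.boundingRect(k),np.round(cv2.fitEllipse(cv2.convexHull(k)),1) if 0 else cv2.fitEllipse(cv2.convexHull(k)))
s=sense();T=R.from_euler('xyz',s["tool_rot"]).as_matrix()
for x,z in((0,-8),(0,-12),(3,-8)):
  for a in (35,40,45):   # -base normal seen: base normal leans toward -x by a from -z
    n=np.array([-np.sin(np.radians(a)),0,-np.cos(np.radians(a))]);t=np.array([np.cos(np.radians(a)),0,-np.sin(np.radians(a))])
    p=s["ee_pos"]+T@(np.array([x,0,z])/1e3+.008*n)
    q=np.array([proj(c,p+T@(.0285*(np.cos(f)*t+np.sin(f)*np.array([0,1,0]))),True) for f in np.linspace(0,6.28,60)],np.float32)
    print(x,z,a,cv2.boundingRect(np.round(q).astype(int)),cv2.fitEllipse(q))
E
python3 inhand.py w7
```

```text
clock: 14.9
ee_pos: [0.4178, 0.3576, 0.1819]
tool_rot: [-3.136, -0.87, 2.277]
wrist_force: [0.1, -0.1, -0.9]
grip_width: 0.0596
grip_force: 27.0
pink (211, 257, 131, 53) ((275.63739013671875, 283.33331298828125), (53.77800369262695, 134.26690673828125), 90.30372619628906)
0 -8 35 (205, 262, 138, 58) ((273.4147033691406, 290.0520935058594), (56.624183654785156, 137.08778381347656), 90.25220489501953)
0 -8 40 (205, 269, 138, 46) ((273.4208984375, 291.59503173828125), (44.96989822387695, 136.66062927246094), 90.19442749023438)
0 -8 45 (205, 277, 138, 34) ((273.4293518066406, 293.1299743652344), (33.0223274230957, 136.18597412109375), 90.14099884033203)
0 -12 35 (203, 267, 142, 57) ((273.3391418457031, 294.91680908203125), (56.180179595947266, 140.82310485839844), 90.25634002685547)
0 -12 40 (203, 275, 142, 45) ((273.34564208984375, 296.5289001464844), (44.13243103027344, 140.37255859375), 90.19779968261719)
0 -12 45 (203, 283, 141, 32) ((273.3545837402344, 298.12921142578125), (31.80632972717285, 139.8782196044922), 90.1435317993164)
3 -8 35 (204, 254, 140, 61) ((273.3785095214844, 283.6112060546875), (59.68783950805664, 138.3721923828125), 90.26185607910156)
3 -8 40 (204, 261, 139, 49) ((273.38433837890625, 285.1777648925781), (47.98387145996094, 137.94631958007812), 90.20242309570312)
3 -8 45 (205, 269, 138, 37) ((273.3924865722656, 286.7464294433594), (35.95357131958008, 137.46624755859375), 90.14764404296875)
```

```bash
cat > way.py <<'E'
from d import *
from plan import ik
q=np.array(sense()["qpos"]);T0=R.from_euler('xyz',sense()["tool_rot"]);p0=np.array(sense()["ee_pos"])
for P,y,l in [([.42,.25,.27],10,-20),([.42,.13,.28],-20,0),([.42,0,.28],-50,0),([.42,-.13,.28],-85,10),([.43,-.25,.27],-105,25),([.428,-.366,.16],-118.3,37.5),([.428,-.366,.039],-118.3,37.5)]:
    p,Rm=pose(np.array(P),y,l);q,ep,er=ik(p,Rm,q);w=(T0.inv()*R.from_matrix(Rm)).as_rotvec(degrees=True)
    print(P,np.round(q,2),round(ep,1),round(er,1),"w",np.round(w,1),"shift world",np.round((p-p0)*1e3),"margin",round(min((q-lo).min(),(hi-q).min()),2));T0=R.from_matrix(Rm);p0=p
E
sed -i '1i from fit2 import lo,hi' way.py; python3 way.py
```

```text
[0.42, 0.25, 0.27] [-0.69  0.4   0.45  2.03 -0.71  0.85  0.4 ] 0.0 0.0 w [-18.  -29.1  25.3] shift world [   2. -105.   81.] margin 0.39
[0.42, 0.13, 0.28] [-1.    0.42  0.9   2.03 -0.43  0.88 -0.22] 0.0 0.0 w [ -5.2 -19.5  29.7] shift world [   0. -123.   10.] margin 0.42
[0.42, 0, 0.28] [-0.81  0.44  1.04  2.08 -0.5   0.89 -0.35] 0.0 0.0 w [ 0.  0. 30.] shift world [   0. -130.    0.] margin 0.28
[0.42, -0.13, 0.28] [-0.5   0.65  1.15  1.91 -0.52  1.14 -0.62] 0.0 0.0 w [ 3.1 -9.7 34.9] shift world [  -1. -130.    0.] margin 0.17
[0.43, -0.25, 0.27] [-0.12  0.9   1.11  1.58 -0.51  1.5  -0.76] 0.0 0.0 w [  6.  -14.8  19.1] shift world [   8. -119.   -9.] margin 0.21
[0.428, -0.366, 0.16] [ 0.22  1.2   1.01  1.26 -0.57  1.69 -0.86] 0.0 0.0 w [  6.9 -12.4  11.4] shift world [  -3. -115. -109.] margin 0.29
[0.428, -0.366, 0.039] [ 0.23  1.34  0.95  1.28 -0.66  1.55 -0.87] 0.0 0.0 w [0. 0. 0.] shift world [   0.    0. -121.] margin 0.37
```

```bash
cat > rows.py <<'E'
from d import *
import sys
from scipy.spatial.transform import Slerp
# suggested rows from here to a target: args Px Py Pz yaw lean back
a=[float(x) for x in sys.argv[1:]]
p,Rm=pose(np.array(a[:3]),a[3],a[4],a[5] if len(a)>5 else 0);s=sense();T0=R.from_euler('xyz',s["tool_rot"]);p0=np.array(s["ee_pos"])
w=(T0.inv()*R.from_matrix(Rm)).as_rotvec(degrees=True);n=int(max(np.ceil(np.linalg.norm(w)/7.5),np.ceil(np.linalg.norm(p-p0)/.035),1))
print(n,"rows, turn each",np.round(w/n,1),"shifts",[np.round((T0*R.from_rotvec(w*i/n,degrees=True)).inv().apply((p-p0)/n*1e3)).astype(int).tolist() for i in range(n)])
E
python3 rows.py .42 .25 .27 10 -20
```

```text
6 rows, turn each [-3.  -4.9  4.2] shifts [[2, -11, -19], [-1, -10, -20], [-3, -9, -20], [-5, -8, -20], [-8, -6, -20], [-10, -5, -19]]
```

```bash

python3 -m inch '{"translation":[[2,-11,-19],[-1,-10,-20],[-3,-9,-20],[-5,-8,-20],[-8,-6,-20]],"dr":[[-3,-4.9,4.2],[-3,-4.9,4.2],[-3,-4.9,4.2],[-3,-4.9,4.2],[-3,-4.9,4.2]]}' >/dev/null
python3 -m inch '{"translation":[[-10,-5,-19],[0,0,0]],"dr":[[-3,-4.9,4.2],[0,0,0]]}'
python3 rows.py .42 .06 .28 -35 0
```

```text
clock: 15.7
ee_pos: [0.4189, 0.2529, 0.2658]
tool_rot: [3.134, -0.345, 1.75]
wrist_force: [0.1, 0.8, -1.1]
grip_width: 0.0598
grip_force: 27.0
7 rows, turn each [-1.1 -2.7  6.4] shifts [[-25, -5, -10], [-26, -2, -9], [-26, 1, -8], [-26, 5, -6], [-26, 8, -5], [-25, 11, -4], [-24, 13, -2]]
```

```bash

python3 -m inch '{"translation":[[-25,-5,-10],[-26,-2,-9],[-26,1,-8],[-26,5,-6],[-26,8,-5]],"dr":[[-1.1,-2.7,6.4],[-1.1,-2.7,6.4],[-1.1,-2.7,6.4],[-1.1,-2.7,6.4],[-1.1,-2.7,6.4]]}' >/dev/null
python3 -m inch '{"translation":[[-25,11,-4],[-24,13,-2],[0,0,0]],"dr":[[-1.1,-2.7,6.4],[-1.1,-2.7,6.4],[0,0,0]]}'
python3 rows.py .42 -.16 .28 -90 15; python3 -c "from h import *;state()"
```

```text
clock: 16.5
ee_pos: [0.4209, 0.059, 0.2701]
tool_rot: [3.139, 0.004, 0.955]
wrist_force: [-0.3, 0.4, -0.2]
grip_width: 0.0592
grip_force: 27.1
8 rows, turn each [ 0.9 -1.7  6.8] shifts [[-23, 16, 0], [-21, 18, 0], [-18, 20, 0], [-16, 22, 1], [-13, 24, 1], [-10, 25, 1], [-7, 27, 0], [-4, 27, 0]]
t 16.5 p [420.9  59.  270.1] R [[0.578, 0.816, 0.0], [0.816, -0.578, -0.005], [-0.004, 0.003, -1.0]] q [-0.87  0.38  0.89  2.08 -0.39  0.85 -0.36] F [-0.3  0.4 -0.2] w 59.2 27.1
```

```bash

python3 -m inch '{"translation":[[-23,16,0],[-21,18,0],[-18,20,0],[-16,22,1],[-13,24,1]],"dr":[[0.9,-1.7,6.8],[0.9,-1.7,6.8],[0.9,-1.7,6.8],[0.9,-1.7,6.8],[0.9,-1.7,6.8]]}' >/dev/null
python3 -m inch '{"translation":[[-10,25,1],[-7,27,0],[-4,27,0],[0,0,0]],"dr":[[0.9,-1.7,6.8],[0.9,-1.7,6.8],[0.9,-1.7,6.8],[0,0,0]]}'
python3 rows.py .428 -.366 .18 -118.3 37.5; python3 look.py w8
python3 - <<'E'
from h import *
state();c=dict(np.load("w8.npz"));a=np.radians(-28.3);x=np.array([np.cos(a),np.sin(a),0]);y=np.array([-np.sin(a),np.cos(a),0])
for S in([.428,-.366,.035],):
    for i in(1,-1):
        for j in(1,-1): print(i,j,proj(c,np.array(S)+.0262*(i*x+j*y),True))
print("cup1",proj(c,[.518,-.435,.067],True),"cup2",proj(c,[.484,-.276,.073],True))
E
```

```text
clock: 17.4
ee_pos: [0.4174, -0.1616, 0.2719]
tool_rot: [3.141, 0.258, -0.002]
wrist_force: [-0.0, 0.7, -0.5]
grip_width: 0.0592
grip_force: 27.2
7 rows, turn each [ 1.8 -3.2  3.6] shifts [[5, 29, 13], [7, 29, 12], [10, 29, 11], [12, 28, 9], [14, 28, 8], [16, 27, 6], [18, 26, 4]]
t 17.5 p [ 417.1 -158.1  271.8] R [[0.967, 0.003, -0.255], [0.004, -1.0, 0.002], [-0.255, -0.003, -0.967]] q [-0.41  0.67  1.11  1.85 -0.46  1.22 -0.69] F [-0.2  0.   0. ] w 59.6 27.2
1 1 [445.44644563  95.37326623]
1 -1 [473.30250271 119.21532811]
-1 1 [421.584725   131.04465144]
-1 -1 [450.29849621 152.53351396]
cup1 [519.5730316   65.51308557] cup2 [396.44187591  75.32121414]
```

```bash
cat > way.py <<'E'
from fit2 import lo,hi
from d import *
from plan import ik
q=np.array(sense()["qpos"])
for P,y,l in [([.42,-.18,.28],-120,10),([.42,-.22,.28],-150,10),([.42,-.27,.28],-180,20),([.42,-.32,.25],-200,30),([.428,-.366,.18],-208.3,37.5),([.428,-.366,.039],-208.3,37.5)]:
    p,Rm=pose(np.array(P),y,l);q,ep,er=ik(p,Rm,q)
    print(P,np.round(q,2),round(ep,1),round(er,1),"margin",round(min((q-lo).min(),(hi-q).min()),2))
E
python3 way.py; python3 rows.py .42 -.20 .28 -140 10
```

```text
[0.42, -0.18, 0.28] [-0.33  0.72  1.2   1.86 -0.64  1.26 -0.98] 0.0 0.0 margin 0.12
[0.42, -0.22, 0.28] [-0.22  0.78  1.28  1.84 -0.77  1.35 -1.29] 0.0 0.0 margin 0.04
[0.42, -0.27, 0.28] [ 0.04  0.86  1.26  1.74 -0.89  1.58 -1.6 ] 0.0 0.0 margin 0.06
[0.42, -0.32, 0.25] [ 0.27  0.95  1.18  1.71 -1.05  1.69 -1.75] 0.0 0.0 margin 0.05
[0.428, -0.366, 0.18] [ 0.51  0.98  0.88  1.67 -1.1   1.58 -1.83] 0.0 0.0 margin 0.0
[0.428, -0.366, 0.039] [ 0.67  1.09  0.54  1.69 -1.1   1.26 -1.78] 0.0 0.0 margin 0.0
7 rows, turn each [1.5 0.6 7. ] shifts [[0, 6, 0], [1, 6, 0], [2, 6, 0], [2, 5, -1], [3, 5, -1], [4, 5, -1], [4, 4, -1]]
```

View pics/w8.png

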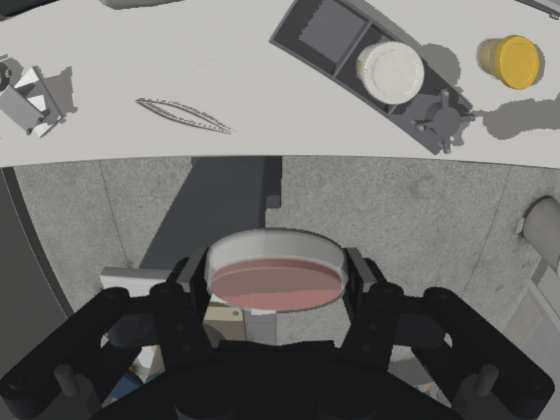

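```bash
cat > sim.py <<'E'
from fit2 import lo,hi
from d import *
from plan import ik
from scipy.spatial.transform import Slerp
q0=np.array(sense()["qpos"]);T0=R.from_euler('xyz',sense()["tool_rot"]);p0=np.array(sense()["ee_pos"])
def run(name,ws):
    q,T,p=q0,T0,p0;mm=9;log=[]
    for P,y,l in ws:
        p2,Rm=pose(np.array(P),y,l);T2=R.from_matrix(Rm);n=max(2,int((T.inv()*T2).magnitude()/.3));sl=Slerp([0,1],R.concatenate([T,T2]))
        for i in range(1,n+1):
            q,ep,er=ik(p+(p2-p)*i/n,sl(i/n).as_matrix(),q);mm=min(mm,(q-lo).min(),(hi-q).min())
        T,p=T2,p2;log.append(np.round(q,2).tolist()+[round(ep,1),round(er,1)])
    print(name,"minmargin",round(mm,2),log[-1],"via",log[:-1][-2:])
S=[.428,-.366,.039];U=[.428,-.366,.18]
run("far rot",[([.5,-.35,.30],-90,0),([.5,-.35,.30],-150,0),([.5,-.35,.3],-208,0),(U,-208,37.5),(S,-208,37.5)])
run("far rot yaw-196",[([.5,-.35,.30],-90,0),([.5,-.35,.30],-150,0),([.5,-.35,.3],-196,0),(U,-196,37.5),(S,-196,37.5)])
run("leaned -",[([.45,-.35,.25],-90,-20),([.45,-.35,.25],-150,-20),([.45,-.35,.25],-208,0),(U,-208,37.5),(S,-208,37.5)])
run("out then",[(U,-118,37.5),(U,-160,37.5),(U,-208,37.5),(S,-208,37.5)])
run("right",[([.3,-.6,.3],-100,0),([.3,-.6,.3],-160,0),([.3,-.6,.3],-208,20),(U,-208,37.5),(S,-208,37.5)])
run("right2",[([.35,-.5,.3],-100,30),([.3,-.6,.3],-160,30),([.35,-.5,.3],-208,30),(U,-208,37.5),(S,-208,37.5)])
E
python3 sim.py
```

```text
far rot minmargin 0.0 [0.67, 1.09, 0.55, 1.69, -1.1, 1.27, -1.77, np.float64(0.0), np.float64(0.0)] via [[-0.05, 0.9, 1.32, 1.57, -0.88, 1.38, -2.27, np.float64(0.0), np.float64(0.0)], [0.51, 0.99, 0.89, 1.67, -1.1, 1.59, -1.82, np.float64(0.0), np.float64(0.0)]]
far rot yaw-196 minmargin 0.0 [0.56, 1.19, 0.74, 1.58, -1.1, 1.47, -1.64, np.float64(0.0), np.float64(0.0)] via [[-0.05, 0.9, 1.32, 1.57, -0.88, 1.38, -2.06, np.float64(0.0), np.float64(0.0)], [0.48, 1.05, 0.94, 1.56, -1.04, 1.69, -1.71, np.float64(0.0), np.float64(0.0)]]
leaned - minmargin 0.0 [0.67, 1.09, 0.55, 1.69, -1.1, 1.27, -1.77, np.float64(0.0), np.float64(0.0)] via [[-0.05, 0.92, 1.32, 1.75, -0.94, 1.27, -2.12, np.float64(0.0), np.float64(0.0)], [0.51, 0.99, 0.89, 1.67, -1.1, 1.59, -1.82, np.float64(0.0), np.float64(0.0)]]
out then minmargin 0.0 [0.67, 1.09, 0.55, 1.69, -1.1, 1.27, -1.77, np.float64(0.0), np.float64(0.0)] via [[0.38, 1.17, 1.03, 1.31, -0.84, 1.84, -1.33, np.float64(0.0), np.float64(0.0)], [0.51, 0.99, 0.89, 1.67, -1.1, 1.59, -1.82, np.float64(0.0), np.float64(0.0)]]
right minmargin 0.0 [0.67, 1.09, 0.55, 1.69, -1.1, 1.27, -1.77, np.float64(0.0), np.float64(0.0)] via [[0.77, 1.02, 1.16, 1.16, -1.0, 1.8, -1.86, np.float64(0.0), np.float64(0.0)], [0.51, 0.99, 0.89, 1.67, -1.1, 1.59, -1.82, np.float64(0.0), np.float64(0.0)]]
right2 minmargin 0.0 [0.67, 1.09, 0.55, 1.69, -1.1, 1.27, -1.77, np.float64(0.0), np.float64(0.0)] via [[0.72, 0.87, 0.89, 1.34, -0.88, 1.72, -1.96, np.float64(0.0), np.float64(0.0)], [0.55, 0.94, 0.79, 1.67, -1.05, 1.52, -1.86, np.float64(0.0), np.float64(0.0)]]
```

```bash
python3 rows.py .36 -.42 .28 -140 30; python3 - <<'E'
from h import *
c=dict(np.load("w8.npz"));W=lambda u,v,z:onz(*raywrist(c,u,v),z)
o=[W(u,v,.035) for u,v in[(447,92),(470,115),(422,122),(447,148)]];print(np.round(o,3),np.mean(o,0),"post",W(446,121,.031))
print("cup1",W(517,60,.067),"cup2",W(397,68,.073))
E
```

```text
8 rows, turn each [ 2.4 -1.8  5.8] shifts [[-7, 32, 2], [-4, 33, 1], [-1, 33, -1], [3, 33, -2], [6, 32, -4], [9, 32, -5], [12, 30, -7], [15, 29, -8]]
[[ 0.468 -0.357  0.035]
 [ 0.443 -0.395  0.035]
 [ 0.428 -0.329  0.035]
 [ 0.398 -0.37   0.035]] [ 0.43446446 -0.36290276  0.035     ] post [ 0.43148134 -0.36400921  0.031     ]
cup1 [ 0.52355301 -0.42970638  0.067     ] cup2 [ 0.49137549 -0.27590114  0.073     ]
```

```bash

python3 -m inch '{"translation":[[-7,32,2],[-4,33,1],[-1,33,-1],[3,33,-2],[6,32,-4]],"dr":[[2.4,-1.8,5.8],[2.4,-1.8,5.8],[2.4,-1.8,5.8],[2.4,-1.8,5.8],[2.4,-1.8,5.8]]}' >/dev/null
python3 -m inch '{"translation":[[9,32,-5],[12,30,-7],[15,29,-8],[0,0,0]],"dr":[[2.4,-1.8,5.8],[2.4,-1.8,5.8],[2.4,-1.8,5.8],[0,0,0]]}' >/dev/null
python3 -c "from h import *;state()"; python3 rows.py .38 -.43 .25 -203 35
```

```text
t 18.4 p [ 354.1 -420.6  271.2] R [[0.552, -0.77, -0.321], [-0.665, -0.638, 0.388], [-0.504, -0.001, -0.864]] q [ 0.36  1.    1.11  1.32 -0.6   1.78 -0.98] F [-0.7 -0.8  0.3] w 59.3 27.2
9 rows, turn each [ 3.8 -0.5  5.9] shifts [[4, -2, 1], [3, -2, 2], [3, -2, 2], [3, -3, 2], [3, -3, 2], [2, -3, 2], [2, -3, 2], [2, -3, 3], [2, -3, 3]]
```

```bash

python3 -m inch '{"translation":[[4,-2,1],[3,-2,2],[3,-2,2],[3,-3,2],[3,-3,2]],"dr":[[3.8,-0.5,5.9],[3.8,-0.5,5.9],[3.8,-0.5,5.9],[3.8,-0.5,5.9],[3.8,-0.5,5.9]]}' >/dev/null
python3 -c "from h import *;state()"
python3 -m inch '{"translation":[[2,-3,2],[2,-3,2],[2,-3,3],[2,-3,3],[0,0,0]],"dr":[[3.8,-0.5,5.9],[3.8,-0.5,5.9],[3.8,-0.5,5.9],[3.8,-0.5,5.9],[0,0,0]]}' >/dev/null
python3 -c "from h import *;state()"; python3 rows.py .433 -.363 .16 -205 37.5
```

```text
t 18.9 p [ 374.4 -418.3  256.6] R [[0.082, -0.996, -0.031], [-0.833, -0.086, 0.547], [-0.547, -0.019, -0.837]] q [ 0.48  1.04  1.15  1.37 -0.87  1.9  -1.4 ] F [0.2 0.4 0.1] w 59.2 27.2
t 19.4 p [ 384.8 -420.5  244.4] R [[-0.317, -0.92, 0.232], [-0.749, 0.393, 0.533], [-0.581, -0.005, -0.814]] q [ 0.52  1.03  1.17  1.52 -1.07  1.87 -1.71] F [-0.1  1.2  1. ] w 59.1 27.2
4 rows, turn each [ 0.2 -0.5  0.4] shifts [[-2, -5, 30], [-2, -5, 30], [-2, -5, 30], [-2, -5, 30]]
```

```bash

python3 -m inch '{"translation":[[-2,-5,30],[-2,-5,30],[-2,-5,30],[-2,-5,30],[0,0,0]],"dr":[[0.2,-0.5,0.4],[0.2,-0.5,0.4],[0.2,-0.5,0.4],[0.2,-0.5,0.4],[0,0,0]]}' >/dev/null
python3 -m inch '{"translation":[[0,0,0]],"dr":[[0,0,0]]}' >/dev/null
python3 -c "from h import *;state()"; python3 rows.py .433 -.363 .09 -205 37.5; python3 look.py w9
python3 - <<'E'
from h import *
c=dict(np.load("w9.npz"));a=np.radians(-28.3);x=np.array([np.cos(a),np.sin(a),0]);y=np.array([-np.sin(a),np.cos(a),0]);S=np.array([.433,-.363,.035])
for i in(1,-1):
    for j in(1,-1): print(i,j,proj(c,S+.0262*(i*x+j*y),True))
print("end corners",[proj(c,S*[1,1,0]+[0,0,.006]+i*.043*x-.033*y,True).round().tolist() for i in(1,-1)])
E
python3 inhand.py w9|head -1
```

```text
t 20.0 p [ 434.7 -359.2  153.1] R [[-0.331, -0.909, 0.253], [-0.722, 0.417, 0.552], [-0.607, 0.0, -0.795]] q [ 0.5   1.    0.87  1.66 -1.09  1.58 -1.79] F [-0.1 -0.1  0.5] w 59.8 27.2
2 rows, turn each [ 0.1 -0.1  0.1] shifts [[21, 0, 28], [21, 0, 28]]
1 1 [239.40595028 136.04810788]
1 -1 [238.45622216  73.5798713 ]
-1 1 [310.64164558 139.29629077]
-1 -1 [321.35255867  78.1320382 ]
end corners [[218.0, 45.0], [342.0, 52.0]]
pink (210, 257, 132, 54) ((276.2226257324219, 283.11822509765625), (54.18946838378906, 134.4949493408203), 90.33172607421875)
```

```bash
python3 - <<'E'
from h import *
c=dict(np.load("w9.npz"));g=cv2.cvtColor(c["color"],cv2.COLOR_BGR2GRAY)
for v in range(40,176,6): print(v,"".join("%3d"%(x//2) for x in g[v,196:364:4]))
E
```

```text
40 100100101101100101 54 41 47 47 31 31 31 32 33 34 35 36 36 36 35 34 35 36 39 44 50 53 54 54 54 54 54 54 56 54 97103104 50 48 59
46 100100101101101101 55 42 48 36 30 29 43 40 29 29 29 29 29 29 29 29 29 30 36 53 53 53 51 33 33 37 36 34 34 36 57103104 96 53 48
52 101100101101101100 54 43 48 38 29 32 37 36 29 29 29 29 29 30 29 29 29 29 49 53 53 53 54 53 30 41 54 55 56 56 56 81104104 49 75
58 100101101101100100 54 44 48 46 30 30 44 28 29 29 29 29 29 29 30 30 29 29 29 52 53 53 54 54 48 42 43 55 56 56 54103104104 98 63
64 100100100101 61 54 54 44 48 48 41 63 64 49 33 28 29 29 30 31 32 32 32 31 31 30 53 53 54 54 53 30 30 34 56 56 57104104104104 56
70 100100100101 60 54 53 44 30 29 29 48 59 50 50 47 28 30 31 31 32 32 31 31 30 29 29 53 43 30 36 34 45 46 45 56100104104104104 99
76 100 99100100 70 69 53 30 29 29 29 30 29 36 49 51 51 33 31 38 41 45 43 33 30 30 29 30 44 53 56 58 76 87 55 52104104104104104104
82  54 54 55 54 54 54 54 29 29 29 29 30 42 45 25 48 46 50 51 51 52 52 52 53 54 54 49 53 56 59 55 55 55 56 56 80104104104104104104
88  54 54 54 54 54 54 53 29 29 29 47 48 48 48 28 49 50 50 51
[... 1202 characters left out ...]
 30 29 42 54 78104104104104104104104105105105
148 100100 86 54 54 54 54 31 32 31 32 32 32 32 32 32 32 32 32 32 32 32 31 31 31 30 29 29 30 29 53103104104103104104104104105105105
154 100100 98 54 54 54 54 32 32 32 32 32 31 32 32 32 32 32 32 32 32 32 32 31 32 32 32 32 32 32 45104104104104104104104104105105105
160 100100100 54 54 54 49 33 32 32 32 32 32 32 31 31 32 31 31 31 32 32 32 31 31 32 32 32 32 32 34104104104104104104104105105105105
166 100100100 54 54 55 49 27 26 29 29 29 29 38 45 38 36 34 32 32 32 34 43 41 39 36 35 34 33 32 32104104104104104104104105105105105
172 100100100 56 54 54 53 27 30 29 29 31 53 49 51 52 53 53 52 52 51 49 53 49 43 29 29 29 22 24 68104104104104104104104105104105105
```

```bash
cat > studs.py <<'E'
from h import *
import sys
c=dict(np.load(sys.argv[1]+".npz"));g=cv2.cvtColor(c["color"],cv2.COLOR_BGR2GRAY).astype(int)
P=[]
for (u,v),th in zip([(243,66),(328,76),(239,130),(311,136)],(118,125,118,125)):
    w=g[v-10:v+11,u-10:u+11];m=((w>th)&(w<190)).astype(np.uint8);n,l,st,ce=cv2.connectedComponentsWithStats(m)
    j=1+np.argmax(st[1:,4]);q=ce[j]+[u-10,v-10];X=onz(*raywrist(c,*q),.035);P.append(X);print(np.round(q,1),st[j].tolist(),np.round(X,4))
P=np.array(P);print("mean",P.mean(0),"sides",[round(np.linalg.norm(P[a]-P[b])*1e3,1) for a,b in((0,1),(0,2),(1,3),(2,3),(0,3),(1,2))],"yaw y",np.degrees(np.arctan2(*((P[2]+P[3]-P[0]-P[1])[[1,0]]))))
E
python3 studs.py w9
```

```text
[242.4  66.6] [6, 7, 8, 8, 45] [ 0.439  -0.4019  0.035 ]
[325.4  75.1] [4, 6, 8, 7, 46] [ 0.3944 -0.3748  0.035 ]
[239.5 130. ] [8, 8, 6, 5, 26] [ 0.4656 -0.3573  0.035 ]
[311.1 136.1] [7, 8, 7, 5, 30] [ 0.421  -0.3303  0.035 ]
mean [ 0.42998215 -0.36608543  0.035     ] sides [np.float64(52.2), np.float64(51.9), np.float64(51.8), np.float64(52.2), np.float64(73.8), np.float64(73.4)] yaw y 59.113843384539564
```

```bash
python3 rows.py .432 -.3645 .055 -205 36.5; python3 -c "
import sys
from sim import *" >/dev/null; python3 - <<'E'
import sys;sys.path.insert(0,'.')
from d import *
from plan import ik
p,Rm=pose(np.array([.432,-.3645,.04]),-205,36.5);print(ik(p,Rm,np.array(sense()["qpos"])))
E
```

```text
3 rows, turn each [0.  0.2 0. ] shifts [[21, 0, 28], [21, 0, 28], [21, 0, 28]]
(array([ 0.62423556,  1.10427766,  0.60258638,  1.66663146, -1.1       ,
        1.30547563, -1.75107007]), np.float64(0.0016257806958827115), np.float64(0.0006162319665003987))
```

```bash

python3 -m inch '{"translation":[[16,0,21],[16,0,21],[16,0,21],[15,0,21],[0,0,0]],"dr":[[0,0.2,0],[0,0.2,0],[0,0.2,0],[0,0,0],[0,0,0]]}' >/dev/null
python3 -m inch '{"translation":[[0,0,0],[0,0,0]],"dr":[[0,0,0],[0,0,0]]}'
python3 -c "from h import *;state()"; python3 rows.py .432 -.3645 .046 -205 36.5;python3 look.py w10;python3 inhand.py w10|head -1; python3 - <<'E'
from h import *
c=dict(np.load("w10.npz"));g=cv2.cvtColor(c["color"],cv2.COLOR_BGR2GRAY)
for S in([.430,-.366,.035],[.432,-.3645,.035]):
  a=np.radians(-30.9);x=np.array([np.cos(a),np.sin(a),0]);y=np.array([-np.sin(a),np.cos(a),0])
  print([proj(c,np.array(S)+.0262*(i*x-y),True).round(1).tolist() for i in(1,-1)])
for v in range(130,260,5): print(v,"".join("%3d"%(x//2) for x in g[v,190:370:4]))
E
```

```text
clock: 20.8
ee_pos: [0.4339, -0.3607, 0.0489]
tool_rot: [3.141, 0.639, -2.005]
wrist_force: [0.4, -1.2, -0.1]
grip_width: 0.0592
grip_force: 27.2
t 20.8 p [ 433.9 -360.7   48.9] R [[-0.338, -0.907, 0.251], [-0.728, 0.421, 0.541], [-0.597, 0.0, -0.803]] q [ 0.61  1.08  0.63  1.68 -1.09  1.34 -1.76] F [ 0.4 -1.2 -0.1] w 59.2 27.2
1 rows, turn each [0.1 0.1 0.1] shifts [[5, 0, 8]]
pink (210, 257, 132, 54) ((276.0309753417969, 283.14434814453125), (54.8193473815918, 134.57395935058594), 90.26493072509766)
[[222.2, 197.2], [353.8, 205.8]]
[[219.9, 200.8], [350.0, 209.2]]
130  58 36 37 37 36 36 36 35 35 34 34 33 33 32 32 33 33 37 48 54 54 56 58 58 58 59 58 58 59 58 58 58 59 59 59 58 58 58 58 65 75 60 58 99 94
135  58 35 35 35 36 36 36 37 37 38 38 38 39 38 38 38 38 37 38 37 37 37 36 36 36 35 35 34 32 33 32 35 43 50 57 57 58 58 58 58 58 58 58 58 58
140  59 30 32 31 32 32 32 31 32 32 32 31 32 32 32 32 33 33 33 34 34 35 35 36 36 37 37 38 37 37 37 38 38 37 37 37 36 36 35 34 32 33 33 38 51
145  58 33 32 32 32 32 32 32 33 46 47 36 32 31 32 32 32 32 31 32 32 32 32 31 32 32 31 32 32 32 32 44 68 67 
[... 2412 characters left out ...]

235  59 58 58 58 31 32 32 32 37 48 51 49 63 71 73 74 76 77 78 77 77 78 78 78 77 78 76 76 73 73 71 68 64 53 55 69 70 65101100101101101101101
240  58 58 59 58 31 32 32 38 48 70 72 76 76 76 77 77 77 77 77 78 78 77 78 78 77 77 77 77 78 80 81 81 75 77 74 67 66 94101101101101101101101
245  58 59 58 58 35 32 45 70 73 75 75 78 77 76 77 77 77 77 77 77 77 77 78 78 80 81 81 81 81 81 81 77 76 75 76 82 80 84100100100100101101101
250  58 47 39 38 15 34 70 73 75 75 79 79 80 80 78 77 77 77 78 78 80 81 81 81 81 81 79 77 80 81 81 81 80 76 75 74 85 89 35 15 39 38 74101101
255  56 38 38 30 15 62 72 75 76 78 77 78 76 76 78 78 79 82 85 87 85 85 86 87 86 84 80 78 78 77 80 81 76 76 79 75 86 85 64 23 33 38 38 95100
```

```bash
python3 - <<'E'
from h import *
from scipy.optimize import least_squares
c=dict(np.load("w10.npz"));E=np.array([276.03,283.14])
o,d=raywrist(c,*E);print("ray",d/np.linalg.norm(d))
for zz in(.059,.061,.063):
    def f(p):
        q=np.array([proj(c,[p[0]+.0285*np.cos(a),p[1]+.0285*np.sin(a),zz],True) for a in np.linspace(0,6.2,40)],np.float32);e=cv2.fitEllipse(q);return np.array(e[0])-E
    r=least_squares(f,onz(o,d,zz)[:2]);p=r.x
    q=np.array([proj(c,[p[0]+.0285*np.cos(a),p[1]+.0285*np.sin(a),zz],True) for a in np.linspace(0,6.2,40)],np.float32);print(zz,np.round(p,4),cv2.fitEllipse(q)[1])
s=sense();T=R.from_euler('xyz',s["tool_rot"]).as_matrix();print("hand P",s["ee_pos"]-.008*T[:,2],"P+1.7x",s["ee_pos"]-.008*T[:,2]+.0017*T[:,0])
A=onz(*raywrist(c,222,195),.035);B=onz(*raywrist(c,353,199),.035);print(A,B,np.linalg.norm(A-B),"seat from 2 studs",(A+B)/2+.0262*np.array([.514,.858,0]))
E
```

```text
ray [ 0.38292073  0.8247024  -0.41621828]
0.059 [ 0.4334 -0.3648] (55.55616760253906, 135.51498413085938)
0.061 [ 0.4316 -0.3687] (57.540287017822266, 140.31727600097656)
0.063 [ 0.4299 -0.3724] (59.503726959228516, 145.2748260498047)
hand P [ 0.43215535 -0.36450969  0.05516585] P+1.7x [ 0.43158142 -0.36574701  0.05415113]
[ 0.43838989 -0.40306019  0.035     ] [ 0.39327322 -0.37943269  0.035     ] 0.05092908980765585 seat from 2 studs [ 0.42929835 -0.36876684  0.035     ]
```

```bash

python3 -m inch '{"translation":[[0.4,2,-0.3],[2.7,0,3.6],[2.7,0,3.6],[0,0,0]],"dr":[[0,0,0],[0,0,0],[0,0,0],[0,0,0]]}'
python3 -m inch '{"translation":[[0.6,0,0.8],[0,0,0]],"dr":[[0,0,0],[0,0,0]]}' | grep -E 'pos|wrist'
python3 -m inch '{"translation":[[0.6,0,0.8],[0,0,0]],"dr":[[0,0,0],[0,0,0]]}' | grep -E 'pos|wrist'
python3 -m inch '{"translation":[[0.6,0,0.8],[0,0,0]],"dr":[[0,0,0],[0,0,0]]}' | grep -E 'pos|wrist'
```

```text
clock: 21.3
ee_pos: [0.4317, -0.3585, 0.0379]
tool_rot: [3.138, 0.642, -2.007]
wrist_force: [0.0, -0.1, -0.5]
grip_width: 0.0595
grip_force: 27.2
ee_pos: [0.4318, -0.3589, 0.0374]
wrist_force: [0.2, 0.6, -0.1]
ee_pos: [0.4318, -0.3589, 0.0365]
wrist_force: [-0.2, -0.8, 0.2]
ee_pos: [0.4319, -0.3589, 0.0355]
wrist_force: [-0.3, 0.4, -0.0]
```

```bash

for i in 1; do python3 -m inch '{"translation":[[0.6,0,0.8],[0,0,0]],"dr":[[0,0,0],[0,0,0]]}' | grep -E 'pos|wrist_f'; done
python3 -m inch '{"translation":[[0.6,0,0.8],[0,0,0]],"dr":[[0,0,0],[0,0,0]]}' | grep -E 'pos|wrist_f'
python3 -m inch '{"translation":[[0.3,0,0.4],[0,0,0]],"dr":[[0,0,0],[0,0,0]]}' | grep -E 'pos|wrist_f'
```

```text
ee_pos: [0.4319, -0.359, 0.0348]
wrist_force: [-0.2, -0.3, 1.5]
ee_pos: [0.4319, -0.3591, 0.0345]
wrist_force: [-1.3, -1.6, 6.0]
ee_pos: [0.4319, -0.3591, 0.0344]
wrist_force: [-2.5, -2.1, 8.3]
```

```bash

python3 -m inch '{"translation":[[0,0,0],[0,0,0],[0,0,0],[0,0,0],[0,0,0]],"dr":[[0,0,0],[0,0,0],[0,0,0],[0,0,0],[0,0,0]]}' 0.8
python3 look.py w11; python3 inhand.py w11|head -1; python3 -c "from h import *;state()"
```

```text
clock: 23.0
ee_pos: [0.4318, -0.3588, 0.0328]
tool_rot: [3.139, 0.641, -2.007]
wrist_force: [0.5, -0.2, 0.9]
grip_width: 0.0767
grip_force: 0.0
pink (210, 253, 133, 62) ((275.7101135253906, 283.5050048828125), (62.2539176940918, 135.19688415527344), 89.69770812988281)
t 23.1 p [ 431.8 -358.9   32.9] R [[-0.338, -0.907, 0.25], [-0.726, 0.421, 0.543], [-0.598, 0.002, -0.801]] q [ 0.62  1.09  0.6   1.68 -1.09  1.3  -1.75] F [0.2 0.8 0.9] w 76.5 0.0
```

```bash
cat > flat.py <<'E'
from h import *
from scipy.optimize import least_squares
import sys
c=dict(np.load(sys.argv[1]+".npz"));im=c["color"];b,g,r=[im[...,i].astype(int) for i in range(3)]
m=((r-g>9)&(r-b>7)).astype(np.uint8);m[:, :190]=0;m[:,370:]=0;m[:60]=0;m[345:]=0
k=max(cv2.findContours(m,0,1)[0],key=cv2.contourArea);k=cv2.convexHull(k)[:,0];E=cv2.fitEllipse(k)
print("pink",np.round(E[0],1),np.round(E[1],1),round(E[2],1))
yc=np.array([.514,.858,0]);xc=np.array([.858,-.514,0])
def circ(p,zz,tx,ty,rad):
    n=np.array([0,0,1.])+np.tan(np.radians(tx))*xc+np.tan(np.radians(ty))*yc;n/=np.linalg.norm(n);u=np.cross(n,yc);u/=np.linalg.norm(u);v=np.cross(n,u)
    q=np.array([proj(c,np.array([*p,zz])+rad*(np.cos(a)*u+np.sin(a)*v),True) for a in np.linspace(0,6.2,40)],np.float32);return cv2.fitEllipse(q)
def vec(e): 
    t=np.radians(e[2]);M=np.diag([e[1][0]**2,e[1][1]**2]);Q=np.array([[np.cos(t),-np.sin(t)],[np.sin(t),np.cos(t)]]);C=Q@M@Q.T/100
    return np.array([e[0][0],e[0][1],C[0,0]/3,C[0,1]/3,C[1,1]/1.2])
for zz in(.045,.047,.051):
    r=least_squares(lambda p:vec(circ(p[:2],zz,p[2],p[3],p[4]))-vec(E),[.43,-.366,0,0,.0285],x_scale=[.01,.01,3,3,.002],diff_step=1e-3)
    print(zz,"centre",np.round(r.x[:2],4),"tilt of normal toward +x,+y (deg)",np.round(r.x[2:4],1),"r",round(r.x[4],4),round(r.cost,2))
E
python3 flat.py w11
```

```text
pink [275.7 283.5] [ 62.3 135.2] 89.7
0.045 centre [ 0.4288 -0.3687] tilt of normal toward +x,+y (deg) [-178.3    0. ] r 0.0276 18.13
0.047 centre [ 0.4268 -0.373 ] tilt of normal toward +x,+y (deg) [0. 0.] r 0.0266 18.97
0.051 centre [ 0.4229 -0.3812] tilt of normal toward +x,+y (deg) [0. 0.] r 0.0245 18.98
```

```bash
python3 - <<'E'
s=open('flat.py').read()
i=s.index("for zz in")
s=s[:i]+'''for rad in(.0275,.0285):
    dec=lambda u:(np.array([.43,-.366])+.01*(u[:2]-1),.046+.005*(u[2]-1),5*(u[3]-1),5*(u[4]-1))
    f=lambda u:vec(circ(dec(u)[0],dec(u)[1],dec(u)[2],dec(u)[3],rad))-vec(E)
    r=least_squares(f,np.ones(5),diff_step=.03);p,zz,tx,ty=dec(r.x)
    print(rad,"centre",np.round(p,4),"z",round(zz,4),"tilt toward x,y",round(tx,1),round(ty,1),round(r.cost,3))
'''
open('flat.py','w').write(s)
E
python3 flat.py w10; python3 flat.py w11
```

```text
pink [276.  283.1] [ 54.8 134.6] 90.3
0.0275 centre [ 0.4319 -0.3681] z 0.0605 tilt toward x,y 0.3 0.2 0.0
0.0285 centre [ 0.4338 -0.364 ] z 0.0586 tilt toward x,y 0.3 0.2 0.0
pink [275.7 283.5] [ 62.3 135.2] 89.7
0.0275 centre [ 0.4295 -0.367 ] z 0.0451 tilt toward x,y 0.2 -3.4 0.0
0.0285 centre [ 0.4314 -0.363 ] z 0.0432 tilt toward x,y 0.2 -3.4 0.0
```

```bash

python3 -m inch '{"translation":[[0,0,0],[0,0,0],[0,0,-10],[0,0,-25],[0,0,-30]],"dr":[[0,0,0],[0,0,0],[0,0,0],[0,0,0],[0,0,0]]}' 1 | head -3
python3 -m inch '{"translation":[[0,0,-30],[0,0,-30],[0,0,0]],"dr":[[0,0,0],[0,0,0],[0,0,0]]}' | head -3
python3 look.py w12; python3 flat.py w12; python3 rows.py .43 -.366 .04 -205 10 .15;python3 -c "from h import *;state()"
```

```text
clock: 23.6
ee_pos: [0.4153, -0.394, 0.0856]
tool_rot: [3.137, 0.642, -2.007]
clock: 23.9
ee_pos: [0.3988, -0.4317, 0.1366]
tool_rot: [-3.139, 0.634, -2.007]
pink [276.9 207.5] [46.6 70.8] 89.8
0.0275 centre [ 0.4292 -0.3673] z 0.0466 tilt toward x,y 0.2 -3.2 0.0
0.0285 centre [ 0.4323 -0.3607] z 0.041 tilt toward x,y 0.2 -3.2 0.0
4 rows, turn each [0.  6.7 0. ] shifts [[-16, 0, -3], [-15, 0, -4], [-15, 0, -6], [-14, 0, -8]]
t 24.0 p [ 400.3 -427.5  133.8] R [[-0.339, -0.907, 0.251], [-0.727, 0.422, 0.542], [-0.598, 0.001, -0.802]] q [ 0.71  0.99  0.67  1.54 -0.96  1.49 -1.85] F [ 0.8  0.5 -0.5] w 85.5 0.0
```

```bash

python3 -m inch '{"translation":[[-16,0,-3],[-15,0,-4],[-15,0,-6],[-14,0,-8],[0,0,0]],"dr":[[0,6.7,0],[0,6.7,0],[0,6.7,0],[0,6.7,0],[0,0,0]]}' | head -3
python3 look.py w13; python3 flat.py w13;python3 - <<'E'
from h import *
state();c=dict(np.load("w13.npz"));g=cv2.cvtColor(c["color"],cv2.COLOR_BGR2GRAY)
a=np.radians(-30.9);x=np.array([np.cos(a),np.sin(a),0]);y=np.array([-np.sin(a),np.cos(a),0]);S=np.array([.430,-.366,.035])
print([proj(c,S+.0262*(i*x+j*y),True).round(1).tolist() for i in(1,-1) for j in(-1,1)],"centre",proj(c,S,True))
for v in range(140,290,5): print(v,"".join("%3d"%(z//2) for z in g[v,206:346:4]))
E
```

```text
clock: 24.5
ee_pos: [0.425, -0.3789, 0.1796]
tool_rot: [3.14, 0.177, -1.993]
pink [277.  190.4] [62.  66.3] 86.7
0.0275 centre [ 0.4294 -0.3665] z 0.0484 tilt toward x,y -0.6 -2.0 0.0
0.0285 centre [ 0.4309 -0.363 ] z 0.0394 tilt toward x,y -0.6 -2.0 0.0
t 24.6 p [ 420.9 -383.6  178.7] R [[-0.411, -0.909, 0.07], [-0.895, 0.416, 0.16], [-0.174, 0.003, -0.985]] q [ 0.27  0.81  0.9   1.77 -0.86  1.11 -2.03] F [-0.4 -0.   0. ] w 85.4 0.0
[[249.0, 154.3], [244.3, 210.3], [311.0, 161.0], [302.1, 216.1]] centre [276.62963438 186.32038012]
140 100100101100 78 56 55 39 30 30 30 30 30 30 30 30 30 30 31 34 37 43 48 51 54 55 57 56 57 91104 95 42 55 60
145 100100100101100 60 56 33 29 30 29 26 30 30 30 30 30 30 30 29 30 30 40 47 31 30 41 38 35 36 96104 52 46 62
150 100100100100100 97 56 30 30 29 30 36 25 30 30 30 30 30 30 30 30 30 30 48 47 31 36 48 48 48 94104 95 68 60
155 100100100100100 90 82 29 30 30 35 40 30 26 32 46 57 60 61 59 53 39 43 48 48 25 30 40 49 49103104104 55 60
160 100100100100100 56 56 29 30 30 30 29 32 58 72 72 65 61 61 63 68 73 73 50 31 46 65 58 48 48104104104 94 54
165 10010010
[... 2037 characters left out ...]
0 30 29 20 40101104104104104104105105105
260  99 99 57 56 56 44 21 30 30 30 38 38 42 45 45 45 44 39 36 39 49 30 30 30 19 55104104104104104105105105105
265  99 99 57 56 56 44 23 46 30 36 43 45 44 45 45 45 45 44 44 38 42 30 30 29 21 63104104104104105105105105105
270 100 99 56 55 56 41 27 46 46 43 44 44 44 45 45 45 44 44 44 44 38 30 29 27 26 88104104104104105104105105105
275  99 99 57 55 56 42 31 30 35 44 44 44 45 45 44 44 43 44 44 44 46 29 30 21 40102104104104104104105105105105
280  99100 57 56 56 42 29 30 42 43 44 46 48 49 50 49 47 45 45 43 43 31 30 19 54104104104104104104105105105105
285  99 99 56 56 55 42 29 41 44 60 85 90 92 92 91 91 91 90 77 55 43 39 29 20 66104104104104104104105105105105
```

```bash
python3 - <<'E'
from fit2 import lo,hi
from d import *
from plan import ik
q=np.array(sense()["qpos"])
for P,y,l in [([.523,-.431,.15],-209.5,0),([.523,-.431,.05],-209.5,0),([.523,-.431,.2],-209.5,0),([.525,-.207,.2],-209.5,0),([.525,-.207,.057],-209.5,0)]:
    p,Rm=pose(np.array(P),y,l);q,ep,er=ik(p,Rm,q);print(P,np.round(q,2),round(ep,1),round(er,1),"margin",round(min((q-lo).min(),(hi-q).min()),2))
E
python3 rows.py .523 -.431 .19 -209.5 0
python3 - <<'E'
from h import *
# cup 1 lid from w13/w9/w8: yellow mask
for n in("w8","w9","w12","w13"):
    c=dict(np.load(n+".npz"));b,g,r=[c["color"][...,i].astype(int) for i in range(3)]
    m=((r-b>60)&(g-b>40)).astype(np.uint8);k=cv2.findContours(m,0,1)[0]
    for q in sorted(k,key=cv2.contourArea)[-1:]:
        (u,v),_,_=cv2.fitEllipse(cv2.convexHull(q));print(n,cv2.boundingRect(q),np.round(onz(*raywrist(c,u,v),.066),4))
E
```

```text
[0.523, -0.431, 0.15] [ 0.19  1.    0.95  1.52 -0.88  1.09 -2.31] 0.0 0.0 margin 0.22
[0.523, -0.431, 0.05] [ 0.22  1.11  0.86  1.57 -0.99  0.95 -2.24] 0.0 0.0 margin 0.11
[0.523, -0.431, 0.2] [ 0.18  0.95  0.99  1.48 -0.83  1.17 -2.35] 0.0 0.0 margin 0.27
[0.525, -0.207, 0.2] [-0.27  0.85  1.07  1.81 -0.87  1.04 -2.5 ] 0.0 0.0 margin 0.23
[0.525, -0.207, 0.057] [-0.17  1.01  0.87  1.9  -1.1   0.81 -2.33] 0.0 0.0 margin 0.0
4 rows, turn each [0.2 2.5 1.2] shifts [[0, -28, -1], [-1, -28, -1], [-1, -28, -1], [-2, -28, -1]]
w8 (494, 36, 45, 53) [ 0.5214 -0.4293  0.066 ]
w9 (53, 54, 96, 92) [ 0.5136 -0.439   0.066 ]
w12 (87, 170, 81, 65) [ 0.5113 -0.4424  0.066 ]
w13 (103, 131, 74, 75) [ 0.5174 -0.4374  0.066 ]
```

```bash
python3 -m inch '{"translation":[[0,-28,-1],[-1,-28,-1],[-1,-28,-1],[-2,-28,-1],[0,0,0]],"dr":[[0.2,2.5,0.1],[0.2,2.5,0.1],[0.2,2.5,0.1],[0.2,2.5,0],[0,0,0]]}' 1 | head -3
python3 look.py w14; python3 - <<'E'
from h import *
state();c=dict(np.load("w14.npz"));b,g,r=[c["color"][...,i].astype(int) for i in range(3)]
m=((r-b>60)&(g-b>40)).astype(np.uint8);q=max(cv2.findContours(m,0,1)[0],key=cv2.contourArea);print(cv2.boundingRect(q),cv2.fitEllipse(cv2.convexHull(q)))
print("expected lid",proj(c,[.520,-.432,.067],True),[proj(c,np.array([.520,-.432,.067])+.0325*np.array(d),True).round().tolist() for d in((1,0,0),(-1,0,0),(0,1,0),(0,-1,0))])
H=cv2.cvtColor(c["color"],cv2.COLOR_BGR2GRAY)
x,y,w,h=cv2.boundingRect(q)
for v in range(y-4,y+h+6,6): print(v,"".join("%4d"%z for z in r[v,x-4:x+w+4:5]))
E
python3 rows.py .520 -.432 .14 -200 0
```

```text
clock: 25.1
ee_pos: [0.5256, -0.4306, 0.1816]
tool_rot: [-3.131, -0.001, -2.007]
t 25.2 p [ 520.9 -431.4  182.2] R [[-0.428, -0.904, 0.007], [-0.904, 0.428, -0.004], [0.001, -0.008, -1.0]] q [ 0.17  0.93  0.97  1.52 -0.82  1.13 -2.27] F [-1.1 -0.8 -0.3] w 85.4 0.0
(239, 158, 79, 78) ((277.77362060546875, 196.12466430664062), (77.61268615722656, 79.36927032470703), 93.47756958007812)
expected lid [281.19217423 202.21895125] [[244.0, 219.0], [319.0, 185.0], [298.0, 237.0], [263.0, 165.0]]
154  106 106 107 107 106 107 107 107 104 104 106 106 118 173 173 173 172 172
160  114 106 106 107 105  78 119 162 164 163 160 125  92 169 172 173 173 172
166  171 128 106  94 155 166 167 169 167 168 167 167 167 156 113 172 173 173
172  171 170  88 166 166 172 176 168 167 166 167 167 166 165 164 141 172 173
178  171 166 165 169 171 168 167 167 168 168 167 168 165 163 165 166 160 172
184  171 123 165 172 167 167 165 167 167 168 165 165 165 164 158 167 141 173
190  171 160 165 172 166 167 166 166 167 167 166 166 166 164 161 167 168 172
196  171 164 164 163 163 163 164 165 166 167 164 165 166 166 166 165 168 171
202  171 161 165 163 163 163 163 163 164 165 164 165 164 166 166 167 169 173
208  171 146 165 162 164 163 165 163 164 164 165 163 163 164 157 165 163 167
214  171 167 166 166 159 164 164 165 164 164 164 164 164 162 163 165 147 106
220  171 171 162 168 167 151 166 164 165 163 166 166 140 161 164 141 107 107
226  170 171 171 166 167 166 166 159 152 145 161 166 167 169 171 107 106 106
232  171 171 171 172 171 168 166 168 167 167 169 176 168 172 171 106 107 106
238  171 171 171 171 172 171 172 172 172 172 172 172 172 173 152 106 106 106
2 rows, turn each [-0.2 -0.  -2.7] shifts [[0, 0, 25], [0, 0, 25]]
```

```bash
python3 -m inch '{"translation":[[2.7,-1.3,25],[0,0,25],[0,0,0],[0,0,0]],"dr":[[-0.2,0,-2.7],[-0.2,0,-2.7],[0,0,0],[0,0,0]]}' | head -3
cat > cup.py <<'E'
from h import *
import sys
state();c=dict(np.load(sys.argv[1]+".npz"));b,g,r=[c["color"][...,i].astype(int) for i in range(3)]
m=((r-b>60)&(g-b>40)).astype(np.uint8);q=max(cv2.findContours(m,0,1)[0],key=cv2.contourArea);x,y,w,h=cv2.boundingRect(q)
print((x,y,w,h),"lid from bbox",[np.round(onz(*raywrist(c,x+w/2,y+h/2),z),4).tolist() for z in(.067,)], "size",np.linalg.norm(onz(*raywrist(c,x,y+h/2),.067)-onz(*raywrist(c,x+w,y+h/2),.067)),np.linalg.norm(onz(*raywrist(c,x+w/2,y),.067)-onz(*raywrist(c,x+w/2,y+h),.067)))
E
python3 look.py w15; python3 cup.py w15; python3 cup.py w14|tail -1
```

```text
clock: 25.6
ee_pos: [0.5209, -0.4349, 0.1339]
tool_rot: [-3.139, -0.001, -1.921]
t 25.7 p [ 522.2 -435.3  135.3] R [[-0.342, -0.94, 0.004], [-0.94, 0.342, -0.004], [0.003, -0.005, -1.0]] q [ 0.2   0.97  0.91  1.54 -0.85  1.05 -2.16] F [-0.3  0.1  0.8] w 85.4 0.0
(230, 174, 96, 92) lid from bbox [[0.5209, -0.4378, 0.067]] size 0.06215756396075248 0.0625633590203298
(239, 158, 79, 78) lid from bbox [[0.5201, -0.4367, 0.067]] size 0.061825926609483564 0.06284809039384781
```

```bash
python3 rows.py .5205 -.4365 .05 -200 0
```

```text
3 rows, turn each [-0.1 -0.1  0. ] shifts [[0, 1, 31], [1, 0, 31], [1, 0, 31]]
```

```bash
python3 -m inch '{"translation":[[1,1,31],[0.5,0,31],[0.5,0,21],[0,0,10],[0,0,0]],"dr":[[-0.1,-0.1,0],[-0.1,-0.1,0],[-0.1,-0.1,0],[0,0,0],[0,0,0]]}' | grep -E "ee|wrist_f"
python3 -m inch '{"translation":[[0,0,0],[0,0,0],[0,0,0],[0,0,0],[0,0,0]],"dr":[[0,0,0],[0,0,0],[0,0,0],[0,0,0],[0,0,0]]}' -0.2 40
python3 -m inch '{"translation":[[0,0,0],[0,0,-10],[0,0,-30],[0,0,-40],[0,0,-40]],"dr":[[0,0,0],[0,0,0],[0,0,0],[0,0,0],[0,0,0]]}'
python3 rows.py .525 -.207 .17 -200 0
```

```text
ee_pos: [0.521, -0.4354, 0.0402]
wrist_force: [0.0, -0.6, 0.1]
clock: 26.7
ee_pos: [0.522, -0.4366, 0.0428]
tool_rot: [-3.14, 0.002, -1.917]
wrist_force: [-1.0, -0.7, 6.0]
grip_width: 0.0589
grip_force: 43.6
clock: 27.2
ee_pos: [0.521, -0.4356, 0.1622]
tool_rot: [3.139, 0.004, -1.918]
wrist_force: [1.6, 0.2, -0.6]
grip_width: 0.0588
grip_force: 43.3
7 rows, turn each [0. 0. 0.] shifts [[-31, 11, 0], [-31, 11, 0], [-31, 11, 0], [-31, 11, 0], [-31, 11, 0], [-31, 11, 0], [-31, 11, 0]]
```

```bash
python3 -m inch '{"translation":[[-31,11,0],[-31,11,0],[-31,11,0],[-31,11,0],[0,0,0]],"dr":[[0,0,0],[0,0,0],[0,0,0],[0,0,0],[0,0,0]]}' | head -3
python3 look.py w16; python3 - <<'E'
from h import *
state();c=dict(np.load("w8.npz"));W=lambda u,v,z=.029:onz(*raywrist(c,u,v),z)
A,B,C=W(271,41),W(333,70),W(372,25);y=np.array([.51,.86,0]);print(A,B,C,np.linalg.norm(A-B),np.linalg.norm(B-C),"cell_a",(B+C)/2+.040*y)
g=cv2.cvtColor(c["color"],cv2.COLOR_BGR2GRAY)
for v in range(0,90,5): print(v,"".join("%3d"%(z//2) for z in g[v,262:442:4]))
c=dict(np.load("w16.npz"))
for P in([.525,-.207,.006],):
    a=np.radians(-30);x=np.array([np.cos(a),np.sin(a),0]);y=np.array([-np.sin(a),np.cos(a),0])
    print([proj(c,np.array([.525,-.207,.029])+.043*i*x+.043*j*y,True).round().tolist() for i in(1,-1) for j in(1,-1)])
E
```

```text
clock: 27.7
ee_pos: [0.5232, -0.2981, 0.1609]
tool_rot: [3.138, 0.009, -1.912]
t 27.8 p [ 522.5 -303.7  161.9] R [[-0.338, -0.941, 0.001], [-0.941, 0.338, 0.003], [-0.004, 0.0, -1.0]] q [-0.05  0.87  0.96  1.74 -0.84  1.   -2.25] F [ 0.3 -0.  -1. ] w 58.8 43.4
[ 0.51003591 -0.15392161  0.029     ] [ 0.47994435 -0.22008247  0.029     ] [ 0.53298544 -0.26054699  0.029     ] 0.07268260848960523 0.06671381676209692 cell_a [ 0.52686489 -0.20591473  0.029     ]
0  94 94 94 94 94 95 94 94 65 35 33 33 33 33 33 44 50 50 36 32 48 52 59 60 60 59 93 94 94 95 94 94 94 94 94 94 94 94 95 94 94 94 94 94 94
5  95 95 94 95 94 95 94 80 44 33 33 33 33 33 36 50 50 50 50 50 35 33 49 56 60 60 59 64 94 95 94 94 94 95 95 94 94 94 94 94 94 94 94 95 94
10  94 95 94 95 95 95 91 50 32 32 32 33 33 33 49 50 50 50 50 50 50 50 33 36 48 58 60 60 60 78 94 94 94 94 95 94 94 94 94 94 94 94 94 94 95
15  94 95 94 94 94 94 55 31 33 33 33 33 32 49 51 50 50 50 50 50 50 50 50 49 32 40 47 59 60 60 60 92 95 94 94 94 94 94 94 94 95 94 94 94 94
20  95 94 95 94 94 56 31 33 33 33 33 34 43 50 50 50 50 50 50 50 50 50 50 50 50 46 32 4
[... 1224 characters left out ...]
1 41 50 32 32 32 61 82101 93 90 96 97 97 97 97 98 97 97 97 97 98 87 31 60 60 60
70  94 95 95 95 95 95 95 95 95 95 94 95 95 91 46 47 31 32 31 54 32 32 32 32 59 82 89 94 91 96 96 97 97 97 97 96 97 96 96100 95 32 33 55 60
75  95 95 95 95 94 95 95 95 95 95 95 95 95 95 95 91 45 46 53 31 32 32 32 32 56 80 94 94 94 96 96 97 97 97 97 98 98 98 98100 96 32 32 32 36
80  94 95 95 95 95 95 95 95 95 95 95 95 95 95 95 95 94 88 46 45 32 32 32 32 32 67 98 95 89 96 97 97 97 96 96 97 97 98 99 99 86 32 32 32 32
85  95 95 95 94 95 94 95 95 94 95 95 95 95 95 95 95 94 95 95 86 46 42 32 32 32 33 82 96 94 96 96 97 97 97 96 96 96 97101 97 44 32 32 32 32
[[256.0, 322.0], [272.0, 242.0], [340.0, 332.0], [365.0, 257.0]]
```

```bash
python3 - <<'E'
from h import *
c=dict(np.load("w8.npz"));W=lambda u,v,z=.029:onz(*raywrist(c,u,v),z)
A,B,C=W(270,42),W(334,77),W(371,21);y=np.array([.51,.86,0]);print(np.linalg.norm(A-B),np.linalg.norm(B-C),"cell_a",(B+C)/2+.040*y)
E
python3 rows.py .525 -.2075 .13 -200 0
```

```text
0.07784987050831581 0.07523225510000318 cell_a [ 0.52517516 -0.2059822   0.029     ]
3 rows, turn each [0.  0.1 0.1] shifts [[-30, 10, 13], [-30, 10, 13], [-30, 10, 13]]
```

```bash
python3 -m inch '{"translation":[[-30,10,0],[-30,10,0],[-30,10,0],[0,0,20],[0,0,20]],"dr":[[0,0.1,0.1],[0,0.1,0.1],[0,0.1,0.1],[0,0,0],[0,0,0]]}' | head -3
python3 -m inch '{"translation":[[0,0,15],[0,0,15],[0,0,10],[0,0,0],[0,0,0]],"dr":[[0,0,0],[0,0,0],[0,0,0],[0,0,0],[0,0,0]]}'
python3 rows.py .525 -.2075 .066 -200 0;python3 -c "from h import *;state()"
```

```text
clock: 28.3
ee_pos: [0.5254, -0.2102, 0.1219]
tool_rot: [-3.14, -0.002, -1.922]
clock: 28.8
ee_pos: [0.5245, -0.2104, 0.0817]
tool_rot: [3.141, -0.002, -1.923]
wrist_force: [0.1, 0.2, -1.1]
grip_width: 0.0587
grip_force: 43.4
1 rows, turn each [ 0.  -0.1 -0.2] shifts [[-3, 0, 24]]
t 28.8 p [ 524.5 -210.4   81.7] R [[-0.345, -0.939, -0.001], [-0.939, 0.345, -0.002], [0.002, 0.001, -1.0]] q [-0.18  0.93  0.87  1.9  -0.99  0.82 -2.25] F [ 0.1  0.2 -1.1] w 58.7 43.4
```

```bash
python3 -m inch '{"translation":[[-3,0,6],[0,0,8],[0,0,0]],"dr":[[0,0,0],[0,0,0],[0,0,0]]}'| grep -E "ee|wrist_f"
python3 -m inch '{"translation":[[0,0,6],[0,0,6],[0,0,0]],"dr":[[0,0,0],[0,0,0],[0,0,0]]}'| grep -E "ee|wrist_f"
python3 -m inch '{"translation":[[0,0,3],[0,0,2],[0,0,0]],"dr":[[0,0,0],[0,0,0],[0,0,0]]}'| grep -E "ee|wrist_f"
python3 -m inch '{"translation":[[0,0,1],[0,0,0]],"dr":[[0,0,0],[0,0,0]]}'| grep -E "ee|wrist_f"
```

```text
ee_pos: [0.5252, -0.2061, 0.0666]
wrist_force: [-0.1, -0.6, -1.3]
ee_pos: [0.525, -0.2066, 0.0547]
wrist_force: [-0.1, 0.5, -1.3]
ee_pos: [0.5254, -0.2069, 0.0503]
wrist_force: [0.0, 0.8, -0.6]
ee_pos: [0.5254, -0.207, 0.0495]
wrist_force: [-0.3, -0.2, -1.5]
```

```bash
python3 -m inch '{"translation":[[0,0,1],[0,0,0]],"dr":[[0,0,0],[0,0,0]]}'| grep -E "ee|wrist_f"
python3 -m inch '{"translation":[[0,0,1],[0,0,0]],"dr":[[0,0,0],[0,0,0]]}'| grep -E "ee|wrist_f"
```

```text
ee_pos: [0.5255, -0.2071, 0.0488]
wrist_force: [-0.8, 0.0, 1.9]
ee_pos: [0.5255, -0.2072, 0.0487]
wrist_force: [-2.8, 1.4, 10.1]
```

```bash
python3 -m inch '{"translation":[[0,0,0],[0,0,0],[0,0,0],[0,0,0],[0,0,0]],"dr":[[0,0,0],[0,0,0],[0,0,0],[0,0,0],[0,0,0]]}' 1 | tail -3
python3 -m inch '{"translation":[[0,0,-10],[0,0,-30],[0,0,-40],[0,0,-40],[0,0,-20]],"dr":[[0,0,0],[0,0,0],[0,0,0],[0,0,0],[0,0,0]]}' | head -3
python3 rows.py .43 -.40 .20 -200 0
```

```text
wrist_force: [0.5, -0.2, -0.1]
grip_width: 0.0855
grip_force: 0.0
clock: 31.3
ee_pos: [0.5264, -0.2081, 0.1915]
tool_rot: [-3.138, -0.003, -1.923]
7 rows, turn each [-0. -0. -0.] shifts [[30, 3, 0], [30, 3, 0], [30, 3, 0], [30, 4, 0], [30, 4, 0], [30, 4, 0], [30, 4, 0]]
```

```bash
python3 look.py w17; python3 flat.py w17; python3 - <<'E'
from h import *
c=dict(np.load("w17.npz"));print("expect dish at",proj(c,[.43,-.366,.046],True),"cell_a cup",proj(c,[.5255,-.207,.073],True))
b,g,r=[c["color"][...,i].astype(int) for i in range(3)]
m=((r-b>60)&(g-b>40)).astype(np.uint8)
for q in sorted(cv2.findContours(m,0,1)[0],key=cv2.contourArea)[-2:]:
    x,y,w,h=cv2.boundingRect(q);print((x,y,w,h),np.round(onz(*raywrist(c,x+w/2,y+h/2),.073),4))
E
```

```text
pink [279.9 201.9] [77.3 78.9] 87.9
0.0275 centre [ 0.5233 -0.2169] z 0.1065 tilt toward x,y 0.4 -2.7 0.0
0.0285 centre [ 0.5239 -0.215 ] z 0.0985 tilt toward x,y 0.4 -2.7 0.0
expect dish at [320.95579116  -6.08005665] cell_a cup [281.34247585 204.56549995]
(241, 165, 78, 75) [ 0.5259 -0.209   0.073 ]
```

```bash
python3 -m inch '{"translation":[[35,0,-10],[35,0,-10],[0,0,0],[0,0,0]],"dr":[[0,0,0],[0,0,0],[0,0,0],[0,0,0]]}' | head -3
python3 look.py w18; sed 's/m\[:, :190\]=0;m\[:,370:\]=0;m\[:60\]=0;m\[345:\]=0/m[(r-b>45)]=0;m[:, :240]=0;m[:,400:]=0;m[150:]=0/' flat.py > flat2.py; python3 flat2.py w18; python3 - <<'E'
from h import *
c=dict(np.load("w18.npz"));print("expect dish at",proj(c,[.43,-.366,.046],True),np.round(c["pose"][:3,3],3))
E
```

```text
clock: 31.8
ee_pos: [0.5009, -0.2728, 0.2073]
tool_rot: [3.14, -0.001, -1.925]
pink [315.1  70.8] [59.5 62. ] 110.8
0.0275 centre [ 0.431 -0.364] z 0.0475 tilt toward x,y 1.8 1.9 0.0
0.0285 centre [ 0.4292 -0.3651] z 0.0369 tilt toward x,y 1.8 1.9 0.0
expect dish at [315.41717123  68.26934616] [ 0.48  -0.334  0.338]
```

```bash
python3 -c "from station import *;print(close_job())"
```

```text
the job is handed in; nothing more can be done
None
```

The job is handed in at about 32 s: by my measurements the dish lies lid-down and flat on the seat between its four studs, and the cup stands upright in the free cell. The other cup and the bystanders were not touched, as far as I saw.

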